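# Sweep the used tubes into the gutter and put the scraper and marker in the beaker

## Task

Clear the work away: using the scraper bar, sweep all three used microtubes off the raised grey board into the gutter along its side. Then stand the scraper and the marker pen upright in the empty steel beaker, either end down, without knocking the beaker over, and leave the timer, the bottle and the roll of tape where they are.

Things in the scene. Friction and masses are not known exactly. Their poses are not given: they have to be found in the camera images.
- board: fixed grey board on the worktop; flat top 150 (x) x 160 (y) mm, 34 mm high, origin on the worktop under the middle of this flat top. Along its -y side runs an open gutter: floor 4 mm high, inside from y = -80 to -146 mm and x = -75 to 75 mm, outer wall 6 mm thick and 45 mm high, end walls 34 mm high, level with the flat top; the other three sides of the top have no lip
- scraper: straight scraper bar standing on its long rubber edge: 165 mm long along its x axis, 42 mm high (z), rubber foot strip 20 mm thick and 10 mm high, above it an aluminium back 14 mm thick (y) to grip; 0.11 kg. Origin at the centre of its underside. The same at both ends
- scraper_mid (a point): middle of the scraper, 21 mm above its origin
- marker: felt marker pen lying on the worktop, white barrel and dark cap, 137 mm long along its y axis, 11 mm wide (x), 12 mm high; origin at the centre of its underside
- marker_mid (a point): middle of the marker, on its long axis
- beaker: empty round steel beaker standing on the worktop, loose, 0.35 kg: 90 mm high, outer diameter 88 mm at the rim, 70 mm at the foot, wall 4 mm (inside 80 mm wide at the rim, about 62 mm at the floor), inner floor 5 mm up; origin at the centre of its underside, z up its axis
- tube_1: used microtube lying on the board, pale conical tube 41 mm long along its y axis, 16 mm wide, 13 mm high; origin at the centre of its underside as it first lies
- tube_2: used microtube lying on the board, pale conical tube 41 mm long along its y axis, 16 mm wide, 13 mm high; origin at the centre of its underside as it first lies
- tube_3: used microtube lying on the board, pale conical tube 41 mm long along its y axis, 16 mm wide, 13 mm high; origin at the centre of its underside as it first lies
- timer: bystander: white timer, 62 x 62 x 19 mm, lying on the worktop; origin at the centre of its underside
- bottle: bystander: small reagent bottle with black cap, 50 mm in diameter, 117 mm high; origin at the centre of its underside
- tape: bystander: roll of tape lying flat, diameter 84 mm, 19 mm high; origin at the centre of its underside

How it is judged:
By the outcome, as a careful person would: the job done as asked, in the order asked, and still so for the second after the job is handed in, with the robot touching nothing.
It also fails if it takes over 61 s, if anything falls off the work surface, if the arm or the gripper's body presses on something with over 40 N, if the wrist force passes 120 N, or if a joint passes its speed limit or range.

## Robot

A 6-joint arm with a two-finger parallel gripper is mounted at the origin on the work surface; the furniture and walls round the work are solid. World frame = base frame: x ahead of the robot, y to its left, z up, the work surface at z = 0. Lengths are in m, angles in rad, forces in N, time in s.
With the tool pointing down it reaches from about 0.3 to 0.875 m from the base axis. Payload 4.2 kg.
Tool frame: the origin (TCP) lies at the very end of the fingers, on their centre line; the grasp point (between the pads) lies 19 mm behind it; z points along the fingers, y is the direction in which the jaws open and shut (so a half turn about z gives the same grasp; the last joint's range is limited). The gripper opens to 85 mm and grips with 20 to 120 N. Pads are 22 mm wide; open, the fingers measure 114 mm over their backs; the gripper's body (76 mm by 85 mm) begins 54 mm behind the grasp point. The pads swing forward as they close: fully open they stand 13 mm farther back than shut.
Start: joints at [1.182, 0.32, 1.565, -0, 1.257, -0.02], TCP at [0.207, 0.536, 0.231] pointing down, gripper open.
Joint ranges: [-3.11, 3.11], [-0.84, 2.01], [0.21, 2.61], [-1.34, 4.49], [0.05, 2.63], [-2.56, 2.56]. Speed limits (rad/s): [2.57, 2.57, 3.14, 3.14, 3.14, 3.14].

## Interface

Orientations are given as a unit quaternion [x, y, z, w].
In Python, from plant import status, capture, job, recognise gives the robot as it stands.
- The arm moves only by the shell command python3 -m crank 'ROWS' [OPENING] [FORCE]. ROWS is JSON, a list of rows, each a list of 6 numbers: the shift along the tool's x, y, z in mm, then the turn, a rotation vector about the tool's x, y, z in units of 10 degrees (1.0 is 10 degrees). A call has 1 to 10 rows; each row is the pose to reach, as a shift and turn from the pose commanded when the call began, along the tool's axes at that moment; what a row does not reach only later rows make up. A row lasts 1/8 s, in which the tool goes at most 62.5 mm and 10.7 degrees, less where a joint would pass 70% of its speed; a pose out of reach is approached as far as the arm can. A call with a gripper value outside its range is refused whole. OPENING is the finger opening in mm, from 0 to 85.4, set as the call begins (- or left out, the last holds). The fingers move at their own pace and stop on an object; FORCE is the grip in N (left out, the last holds). Time passes only in rows, so rows that repeat a pose let the fingers close. It gives the time, the measured TCP pose, the force and the opening at its end, in the units of the state.
- status.get_state(): the state, without advancing time (a new reading comes with each control period).
- capture(name): name is "scene" or "top"; returns a dict with "pixels" (420x560x3 uint8, blue, green, red), "vertical_fov" (degrees; the focal length in pixels is half the picture's height over the tangent of half this angle, whatever the lens; pixels are square), "cx", "cy" (the principal point, pixels), "k1" (the pictures are not rectified: a ray, as slopes to the right and down, at radius r is drawn at 1 + k1 r^2 times it, then the intrinsics apply), "eye" and "rotation" of the camera in the world. Camera axes: x right, y up, looking along -z (the intrinsics and any distortion apply to the point x, -y, -z); pixel columns grow to the right and rows downward; lengths in m; the calibration is good to about 2 mm. A picture is of the moment at which its call begins. There is no depth.
- job.finish_job(): hands the job in, once; it reports no verdict.
Trained networks look in a picture, given as the dict that the camera call returned (one of the last four; its "shot" number tells which), for a name from the list of things; names that differ only in an ending like _2 or _b are one class to them, and where a whole thing is asked for, a point or a joint stands for the part that bears it (a point fixed in the world has none). Each returns a list of dicts, best first, with "conf" (0 to 1); they miss things now and then, are a little off and sometimes report something else, mostly with a low value. They report only what shows in the picture. A call takes as long as a camera call.
- recognise(target, picture): "location" ([column, row] in pixels, amid what is visible of it).
The state is a dict: "t": time; "joint_pos": joint angles; "joint_velocities": joint speeds; "joint_efforts": joint torques, N m; "ee_pos": TCP position; "orientation": TCP orientation; "force": force on the tool from outside, world axes, zero at the start; "torque": the same for the moment, N m; "width": finger opening in m.
Only numpy, scipy, OpenCV 4.12 (cv2) and the standard library are available. Lean on these libraries where they do the work, as an engineer would, in place of code of your own. Each camera call takes 0.05 s, during which the arm holds its last target.

## Working session

There is one attempt and no reset: what is moved stays moved. The work goes in short steps, Python scripts to look and compute and a shell command to move; the robot and the scene stay as the last step left them, time stands still between calls to the robot, and variables do not carry over. Pictures are saved under pics/ and viewed, and the job is handed in when it is done.

```bash
ls; mkdir -p pics
python3 - <<'E'
from plant import status,capture,recognise
import cv2,json
print(status.get_state())
for n in("scene","top"):
    c=capture(n); cv2.imwrite(f"pics/{n}0.png",c["pixels"])
    print({k:(v.tolist() if hasattr(v,'tolist') else v) for k,v in c.items() if k!="pixels"})
    for t in ["board","scraper","scraper_mid","marker","marker_mid","beaker","tube_1","timer","bottle","tape"]:
        print(n,t,[(round(d["conf"],2),[round(float(x)) for x in d["location"]]) for d in recognise(t,c)])
E
```

```text
pics
{'t': 0.0, 'joint_pos': array([ 1.18200320e+00,  3.20259737e-01,  1.56568203e+00,  2.73217530e-05,
        1.25738703e+00, -1.99982206e-02]), 'joint_velocities': array([ 0.00221164, -0.00061626, -0.00153065,  0.00197567, -0.00010093,
        0.00031407]), 'joint_efforts': array([-2.32078113e-03, -4.15513337e+01, -2.34163034e+01, -3.51396693e-04,
        8.35217535e-03,  1.33777073e-05]), 'ee_pos': array([0.20709187, 0.53589915, 0.23049957]), 'orientation': array([ 1.83358317e-01,  9.83045764e-01, -8.47364444e-04, -1.88918507e-04]), 'force': array([0.13864047, 0.51230896, 0.45280229]), 'torque': array([-0.04711968,  0.02428973, -0.0039399 ]), 'width': 0.08566464256753631}
{'vertical_fov': 53.098148328053426, 'cx': 276.7603426472485, 'cy': 209.21138804398848, 'k1': -0.04857336556810222, 'eye': [-0.16851109590295665, -0.45902055216292176, 0.4752369800963602], 'rotation': [0.49611254213093414, -0.23355245379304582, -0.37622866451596637, 0.7468450902725154], 'shot': 1}
scene board [(0.81, [346, 273])]
scene scraper [(0.9, [245, 248])]
scene scraper_mid [(0.82, [244, 248]), (0.53, [20
[... 287 characters left out ...]
.76, [204, 199])]
{'vertical_fov': 43.023886904221506, 'cx': 277.8810819956655, 'cy': 207.67787319870303, 'k1': 0.0034476573518245307, 'eye': [0.5232404990586185, 0.13152104230477704, 1.2705306422100509], 'rotation': [0.030020162209244233, -0.02301686185293345, -0.7047888612785151, 0.7084078450646263], 'shot': 2}
top board [(0.87, [406, 254])]
top scraper [(0.57, [286, 276])]
top scraper_mid [(0.59, [286, 276])]
top marker [(0.58, [214, 267])]
top marker_mid [(0.85, [218, 268]), (0.28, [403, 276])]
top beaker [(0.83, [255, 197])]
top tube_1 [(0.45, [397, 238]), (0.38, [404, 277])]
top timer [(0.98, [329, 162]), (0.59, [156, 212])]
top bottle [(0.95, [393, 162])]
top tape [(0.88, [154, 215])]
```

View pics/scene0.png

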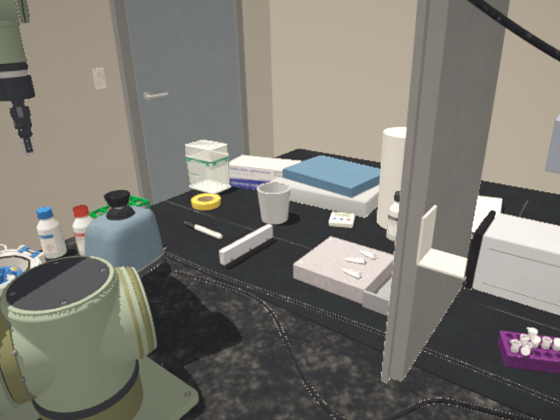

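View pics/top0.png

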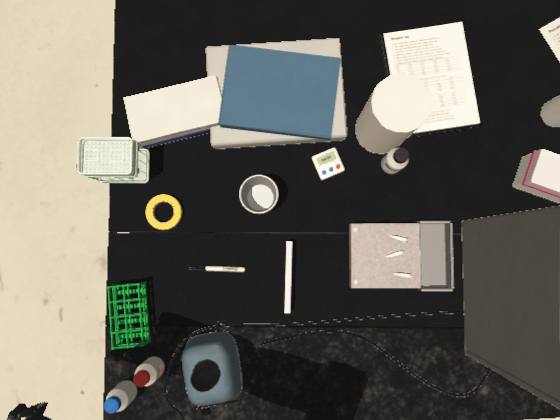

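The top view shows the board at about (400,255) with the gutter on its right (-y). The tubes are at (400,238), (395,254) and (403,275), and the scraper runs (289,242)-(288,312). The marker is at (218,268), the beaker at (258,194), and a tall grey block stands right of the gutter from column 465. I'll zoom in and measure.

```bash
cat > h.py <<'E'
import numpy as np,cv2
from scipy.spatial.transform import Rotation as R
def K(c):
    f=c["pixels"].shape[0]/2/np.tan(np.radians(c["vertical_fov"])/2); return f
def rot(c):
    r=np.array(c["rotation"],float); return R.from_quat(r).as_matrix() if r.size==4 else r.reshape(3,3)
def ray(c,p):
    f=K(c); d=np.array([(p[0]-c["cx"])/f,(p[1]-c["cy"])/f]); s=d.copy()
    for _ in range(20): s=d/(1+c["k1"]*(s@s))
    return rot(c)@np.array([s[0],-s[1],-1.])
def at(c,p,z):
    e=np.array(c["eye"]);d=ray(c,p); return e+d*(z-e[2])/d[2]
def proj(c,X):
    q=rot(c).T@(np.array(X,float)-np.array(c["eye"])); s=np.array([q[0],-q[1]])/-q[2]
    s=s*(1+c["k1"]*(s@s)); return s*K(c)+[c["cx"],c["cy"]]
def crop(c,x0,y0,x1,y1,k,name):
    im=cv2.resize(c["pixels"][y0:y1,x0:x1],None,fx=k,fy=k,interpolation=cv2.INTER_CUBIC)
    for x in range((x0+9)//10*10,x1,10): cv2.putText(im,str(x),((x-x0)*k,8),0,.3,(0,255,255),1); cv2.line(im,((x-x0)*k,10),((x-x0)*k,14),(0,255,255),1)
    for y in range((y0+9)//10*10,y1,10): cv2.putText(im,str(y),(0,(y-y0)*k+3),0,.3,(0,255,255),1)
    cv2.imwrite(name,im)
E
python3 - <<'E'
from h import *; from plant import capture
c=capture("top")
crop(c,340,205,470,305,6,"pics/a1.png"); crop(c,180,160,310,320,4,"pics/a2.png");
E
```

```text
(no output)
```

View pics/a1.png

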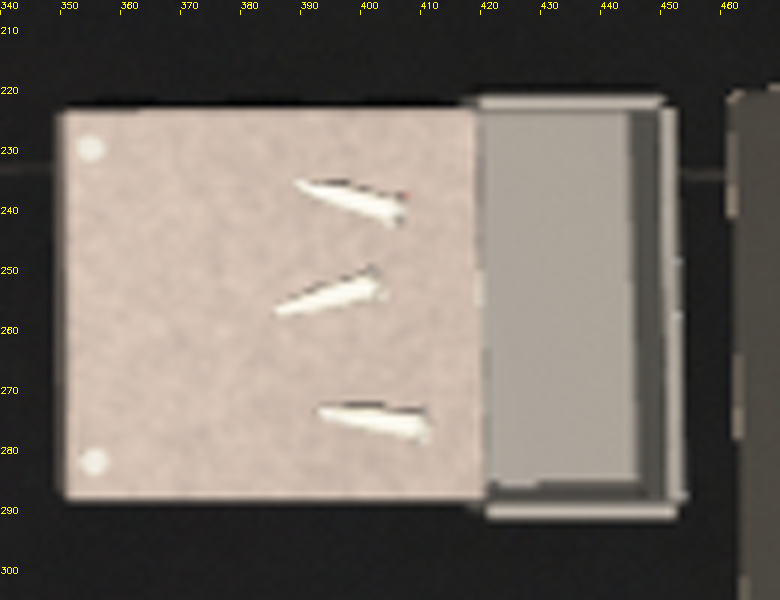

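View pics/a2.png

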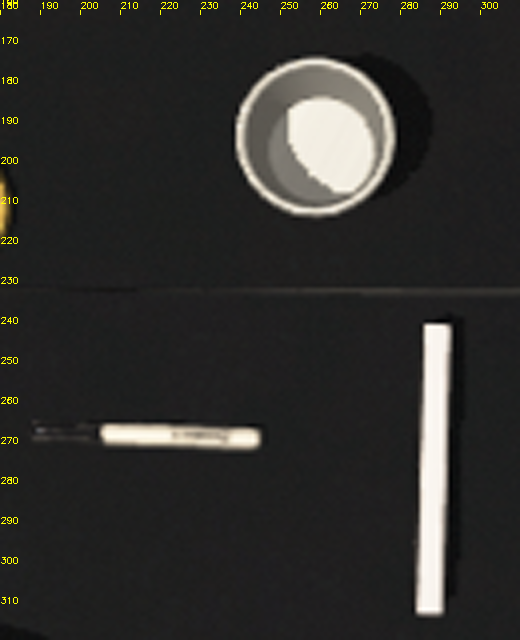

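Run:
```python
from h import *; from plant import capture
np.set_printoptions(precision=4,suppress=True)
c=capture("top"); s=capture("scene")
def P(n,p,z,cam=c): print(n,at(cam,p,z)[:3])
for p in [(350,223),(419,223),(421,287.5),(350.5,288)]: P("board",p,.034)
for p in [(355,229.5),(355.5,281.5)]: P("dot",p,.034)
for p in [(419,221.5),(449.5,221.5),(452.5,291),(421,291)]: P("gut",p,.034)
for p in [(451,223),(453.5,287)]: P("wall",p,.045)
for p in [(388,235.5),(404.5,240),(384.5,257),(401,252.5),(391.5,273),(409,276)]: P("tube",p,.04)
for p in [(283.8,241),(290.2,241),(281.8,313),(288.2,313)]: P("scr",p,.042)
for p in [(188,268),(244,269.5)]: P("mark",p,.006)
for p in [(237.5,194),(277.5,194),(258,174.5),(258,213.5)]: P("beak",p,.090)
for p in [(329,162)]: P("timer",p,.019)
for p in [(400,378),(382,368)]: P("pillar foot scene",p,0,s)
for z in (0,.3,.6): P("pil top",(463,220),z); P("pil b",(464,385),z)
P("tape",(154,215),.019)
P("bottle",(397,155),.117)
P("papertowel",(398,100),.25)
```

```text
board [ 0.5813 -0.0234  0.034 ]
board [ 0.5821 -0.183   0.034 ]
board [ 0.434  -0.1854  0.034 ]
board [ 0.4318 -0.0239  0.034 ]
dot [ 0.5663 -0.0349  0.034 ]
dot [ 0.4467 -0.0354  0.034 ]
gut [ 0.5856 -0.1831  0.034 ]
gut [ 0.586  -0.2534  0.034 ]
gut [ 0.4265 -0.2573  0.034 ]
gut [ 0.4261 -0.1853  0.034 ]
wall [ 0.582  -0.2534  0.045 ]
wall [ 0.4364 -0.2563  0.045 ]
tube [ 0.5527 -0.1099  0.04  ]
tube [ 0.5425 -0.1477  0.04  ]
tube [ 0.5033 -0.1014  0.04  ]
tube [ 0.5138 -0.1393  0.04  ]
tube [ 0.4669 -0.117   0.04  ]
tube [ 0.4604 -0.1569  0.04  ]
scr [0.5387 0.1299 0.042 ]
scr [0.5388 0.1152 0.042 ]
scr [0.375  0.1337 0.042 ]
scr [0.3751 0.1191 0.042 ]
mark [0.4743 0.356  0.006 ]
mark [0.4715 0.2235 0.006 ]
beak [0.6421 0.2336 0.09  ]
beak [0.6425 0.1445 0.09  ]
beak [0.686  0.1883 0.09  ]
beak [0.5988 0.1876 0.09  ]
timer [0.7264 0.0237 0.019 ]
pillar foot scene [ 0.3004 -0.3136 -0.    ]
pillar foot scene [ 0.3036 -0.2835  0.    ]
pil top [ 0.5914 -0.2961  0.    ]
pil b [ 0.2076 -0.2904  0.    ]
pil top [ 0.5753 -0.1951  0.3   ]
pil b [ 0.2821 -0.1908  0.3   ]
pil top [ 0.5592 -0.0941  0.6   ]
pil b [ 0.3567 -0.0911  0.6   ]
tape [0.5986 0.4362 0.019 ]
bottle [ 0.7264 -0.1161  0.117 ]
papertowel [ 0.8111 -0.0907  0.25  ]
```

```bash
python3 - <<'E'
from h import *; from plant import capture
s=capture("scene"); crop(s,280,150,560,400,3,"pics/a3.png");
E
python3 -c "
import cv2;i=cv2.imread('pics/a3.png');cv2.imwrite('pics/a3.png',cv2.resize(i,(672,600)))"
```

```text
(no output)
```

View pics/a3.png

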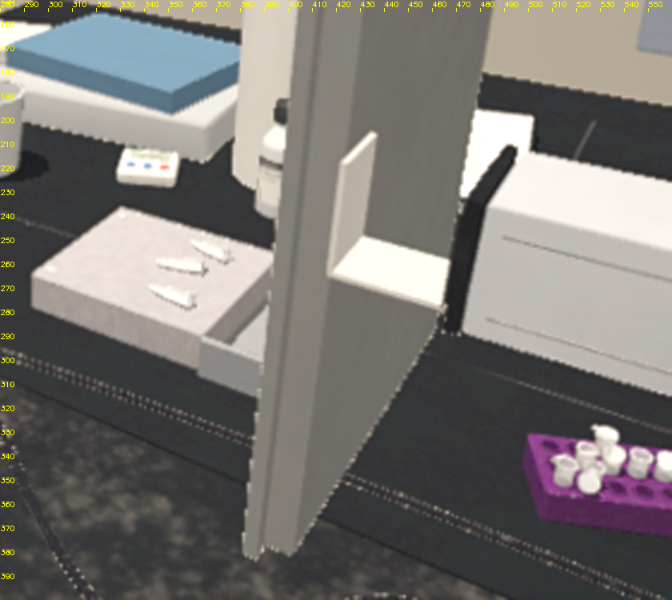

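The board and scraper are nearly aligned with the world axes. The grey panel's inner face is at about y=-0.285, 30 mm beyond the gutter wall. I'll write a target-to-row helper, then move over the scraper, gripping off-centre toward its far end so that it can be stood up later.

```bash
cat >> h.py <<'E'
def ori(tilt,az,jaw=None):
    """tool z tilted 'tilt' deg from down towards azimuth az (deg); jaws horizontal, perpendicular to az"""
    t,a=np.radians(tilt),np.radians(az)
    z=np.array([np.sin(t)*np.cos(a),np.sin(t)*np.sin(a),-np.cos(t)])
    y=np.array([-np.sin(a),np.cos(a),0]); x=np.cross(y,z)
    return R.from_matrix(np.c_[x,y,z])
def row(st,tcp,o):
    r0=R.from_quat(st["orientation"]); d=r0.inv().apply(np.array(tcp)-st["ee_pos"])*1000
    w=(r0.inv()*o).as_rotvec(degrees=True)/10
    n=max(np.linalg.norm(d)/62.5,np.linalg.norm(w)*10/10.7)
    print("ROW",np.round(d,1),np.round(w,2),"min rows",round(n,1))
def grasp(g,o): # grasp point -> tcp
    return np.array(g)+o.apply([0,0,.019])
E
python3 - <<'E'
from h import *; from plant import status
st=status.get_state()
for t in (0,-20):
    o=ori(t,-1.3); row(st,grasp([.497,.1235,.15],o),o)
E
```

```text
ROW [-419.1 -280.7  100.3] [ 0.    0.   -1.98] min rows 8.2
ROW [-413.  -282.9   99.2] [ 0.35  1.98 -1.96] min rows 8.2
```

```bash
python3 -m crank '[[-413,-283,40,0.35,1.98,-1.96],[-413,-283,40,0.35,1.98,-1.96],[-413,-283,40,0.35,1.98,-1.96],[-413,-283,60,0.35,1.98,-1.96],[-413,-283,80,0.35,1.98,-1.96],[-413,-283,99,0.35,1.98,-1.96],[-413,-283,99,0.35,1.98,-1.96],[-413,-283,99,0.35,1.98,-1.96],[-413,-283,99,0.35,1.98,-1.96],[-413,-283,99,0.35,1.98,-1.96]]' 60 60
python3 - <<'E'
from h import *; from plant import status
st=status.get_state()
np.set_printoptions(precision=4,suppress=True)
print(st)
E
```

```text
t: 2.55
ee_pos: [0.4914, 0.1216, 0.1313]
orientation: [0.013, 0.985, 0.002, -0.174]
force: [-0.3, 0.2, 0.2]
width: 0.06
{'t': 2.55, 'joint_pos': array([ 0.1769,  0.4709,  1.6441,  0.0697,  1.371 , -1.3927]), 'joint_velocities': array([ 0.0495, -0.0284,  0.0106,  0.0333,  0.0177,  0.0118]), 'joint_efforts': array([ -1.5445, -44.5638, -19.475 ,  -0.0256,   1.2893,  -0.0802]), 'ee_pos': array([0.4914, 0.1216, 0.1313]), 'orientation': array([ 0.0133,  0.9846,  0.0017, -0.1742]), 'force': array([-0.3286,  0.2055,  0.156 ]), 'torque': array([ 0.0488, -0.1405,  0.0065]), 'width': 0.06004475092466339}
```

Run:
```python
from h import *; from plant import status
st=status.get_state()
o=ori(-30,-1.3)
row(st,grasp([.497,.1235,.08],o),o)
row(st,grasp([.497,.1235,.033],o),o)
```

```text
ROW [-19.5   2.1  65. ] [ 0.    0.99 -0.02] min rows 1.1
ROW [-35.6   2.2 109.1] [ 0.    0.99 -0.02] min rows 1.8
```

```bash
python3 -m crank '[[-19.5,2,65,0,0.99,0],[-19.5,2,65,0,0.99,0],[-28,2,88,0,0.99,0],[-35.5,2,109,0,0.99,0],[-35.5,2,109,0,0.99,0],[-35.5,2,109,0,0.99,0]]' 60
python3 - <<'E'
from h import *; from plant import status,capture
st=status.get_state()
np.set_printoptions(precision=4,suppress=True)
print(st["joint_pos"],st["ee_pos"],st["force"])
s=capture("scene"); crop(s,180,150,340,290,5,"pics/b1.png")
c=capture("top"); crop(c,210,180,370,340,4,"pics/b2.png")
E
```

```text
t: 3.3
ee_pos: [0.4873, 0.1262, 0.0209]
orientation: [0.011, 0.967, 0.003, -0.255]
force: [0.4, 0.6, -0.3]
width: 0.0606
[ 0.1704  0.6753  1.6519  0.0981  1.3241 -1.427 ] [0.4873 0.1262 0.0209] [ 0.4455  0.6106 -0.3104]
```

View pics/b1.png

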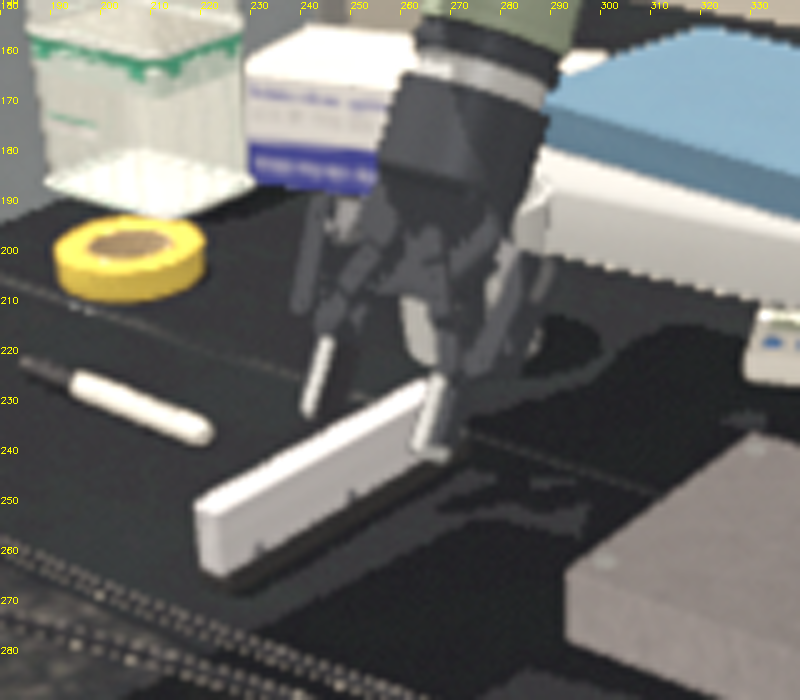

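View pics/b2.png

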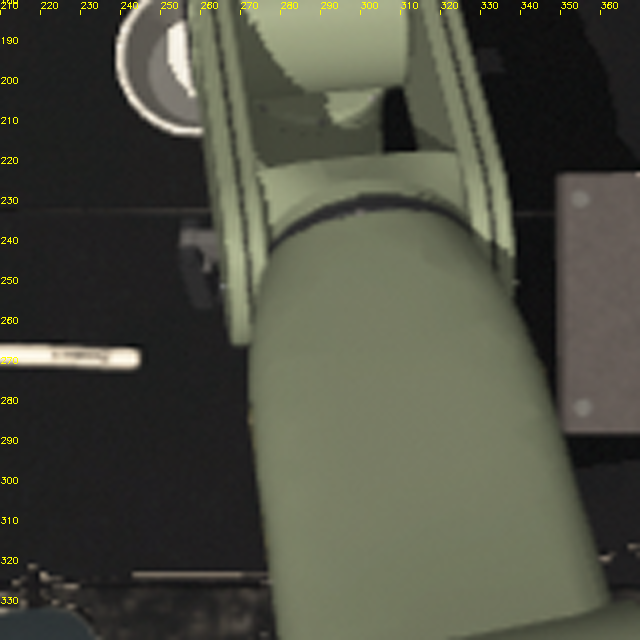

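The fingers straddle the bar near its far end, with the bar between pads at about (310,225) and (430,410) in the crop. Close.

```bash
python3 -m crank '[[-1,1,2,0,0,0],[-1,1,2,0,0,0],[-1,1,2,0,0,0],[-1,1,2,0,0,0],[-1,1,2,0,0,0],[-1,1,2,0,0,0]]' 5 80
python3 - <<'E'
from h import *; from plant import status,capture
st=status.get_state()
np.set_printoptions(precision=4,suppress=True)
print(st["joint_pos"],st["ee_pos"],st["force"],st["width"])
o=R.from_quat(st["orientation"]); print("grasp",st["ee_pos"]-o.apply([0,0,.019]))
E
```

```text
t: 4.15
ee_pos: [0.4867, 0.1264, 0.0157]
orientation: [0.011, 0.966, 0.003, -0.258]
force: [1.4, -2.5, 4.1]
width: 0.0126
[ 0.1708  0.6838  1.6534  0.0987  1.3192 -1.4265] [0.4867 0.1264 0.0157] [ 1.39   -2.507   4.1272] 0.01257169054205234
grasp [0.4962 0.1262 0.0322]
```

Run:
```python
from h import *; from plant import status
st=status.get_state()
o=ori(-30,-1.3); o2=ori(-30,0.8)
row(st,grasp([.497,.126,.105],o),o)
row(st,grasp([.546,-.065,.100],o2),o2)
row(st,grasp([.546,-.065,.068],o2),o2)
```

```text
ROW [ 35.6  -0.2 -63.5] [-0.    0.01 -0.  ] min rows 1.2
ROW [ -13.3 -190.4  -85.7] [ 0.1   0.01 -0.19] min rows 3.3
ROW [ -29.2 -190.4  -58. ] [ 0.1   0.01 -0.19] min rows 3.2
```

```bash
python3 -m crank '[[35,0,-63,0,0,0],[35,0,-63,0,0,0],[-13,-190,-86,0.1,0,-0.19],[-13,-190,-86,0.1,0,-0.19],[-13,-190,-86,0.1,0,-0.19],[-13,-190,-86,0.1,0,-0.19],[-13,-190,-86,0.1,0,-0.19],[-26,-190,-63,0.1,0,-0.19],[-26,-190,-63,0.1,0,-0.19]]'
python3 - <<'E'
from h import *; from plant import status,capture
st=status.get_state()
np.set_printoptions(precision=4,suppress=True)
print(st["joint_pos"],st["ee_pos"],st["force"],st["width"])
o=ori(-30,0.8);row(st,grasp([.546,-.065,.067],o),o); row(st,grasp([.546,-.210,.067],o),o)
s=capture("scene"); crop(s,270,130,450,310,4,"pics/c1.png")
E
```

```text
t: 5.28
ee_pos: [0.5344, -0.0627, 0.0559]
orientation: [-0.008, 0.965, -0.001, -0.26]
force: [-0.4, 0.5, -1.7]
width: 0.0127
[-0.1037  0.6872  1.5158 -0.0587  1.4626 -1.6692] [ 0.5344 -0.0627  0.0559] [-0.4118  0.53   -1.7443] 0.012735447953880132
ROW [-4.5 -2.5  3.5] [ 0.   -0.02  0.02] min rows 0.1
ROW [  -2.3 -147.5    4.5] [ 0.   -0.02  0.02] min rows 2.4
```

View pics/c1.png

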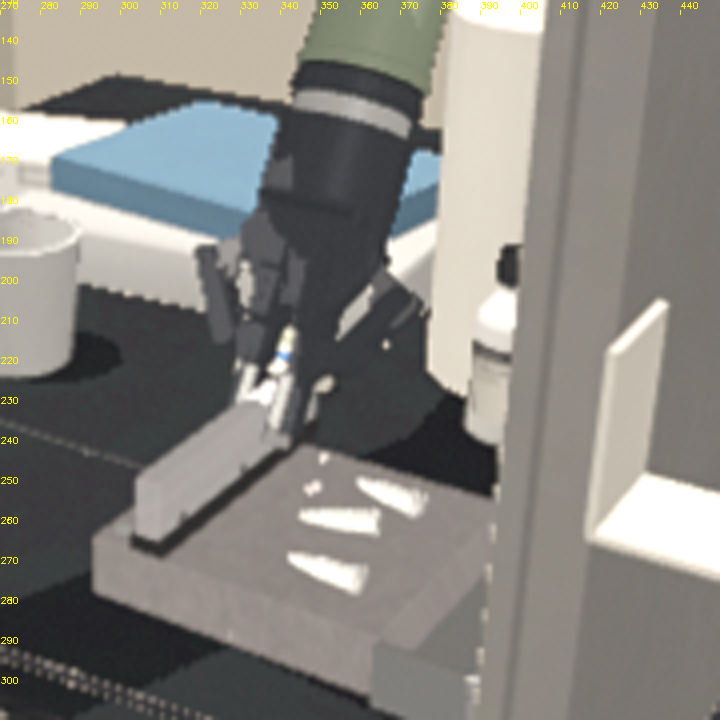

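The bar lies over the board's +y edge with all three tubes ahead of it. The last step is a small lowering, then a look at the height and force.

```bash
python3 -m crank '[[-2,-2,4,0,0,0],[-2,-2,4,0,0,0],[-2,-2,4,0,0,0]]'
python3 - <<'E'
from h import *; from plant import status,capture
st=status.get_state()
np.set_printoptions(precision=4,suppress=True)
print(st["ee_pos"],st["force"],st["width"])
o=ori(-30,0.8);row(st,grasp([.546,-.065,.067],o),o); row(st,grasp([.546,-.210,.067],o),o)
s=capture("scene"); crop(s,290,200,420,310,6,"pics/c2.png")
E
```

```text
t: 5.7
ee_pos: [0.536, -0.0666, 0.0532]
orientation: [-0.007, 0.966, -0.002, -0.258]
force: [0.5, -0.2, -0.4]
width: 0.0129
[ 0.536  -0.0666  0.0532] [ 0.52   -0.1836 -0.3917] 0.012864362750003836
ROW [-1.7  1.4  2.1] [0.   0.01 0.  ] min rows 0.0
ROW [   0.1 -143.6    3. ] [0.   0.01 0.  ] min rows 2.3
```

View pics/c2.png

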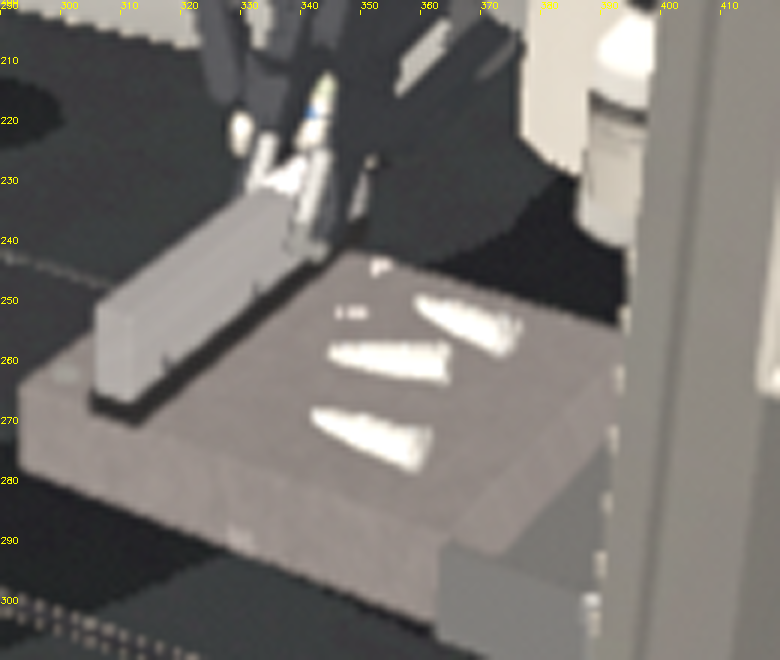

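The bar rides about 3 mm above the board. I'll lower it 2 mm more and sweep at about 0.13 m/s.

```bash
python3 -m crank '[[-1,0,2,0,0,0],[-1,-16,2,0,0,0],[-1,-32,2,0,0,0],[-0.8,-48,2,0,0,0],[-0.6,-64,2,0,0,0],[-0.4,-80,2.2,0,0,0],[-0.3,-96,2.4,0,0,0],[-0.2,-112,2.6,0,0,0],[-0.1,-128,2.8,0,0,0],[0,-144,3,0,0,0]]'
python3 - <<'E'
from h import *; from plant import status,capture
st=status.get_state()
np.set_printoptions(precision=4,suppress=True)
print(st["ee_pos"],st["force"],st["width"])
c=capture("top"); crop(c,340,190,500,310,5,"pics/d2.png")
s=capture("scene"); crop(s,290,200,420,310,6,"pics/d1.png")
E
```

```text
t: 7.0
ee_pos: [0.5359, -0.2095, 0.0506]
orientation: [-0.006, 0.966, 0.001, -0.259]
force: [0.7, 21.4, 13.1]
width: 0.0128
[ 0.5359 -0.2095  0.0506] [ 0.7135 21.4126 13.1117] 0.012754025215445683
```

View pics/d1.png

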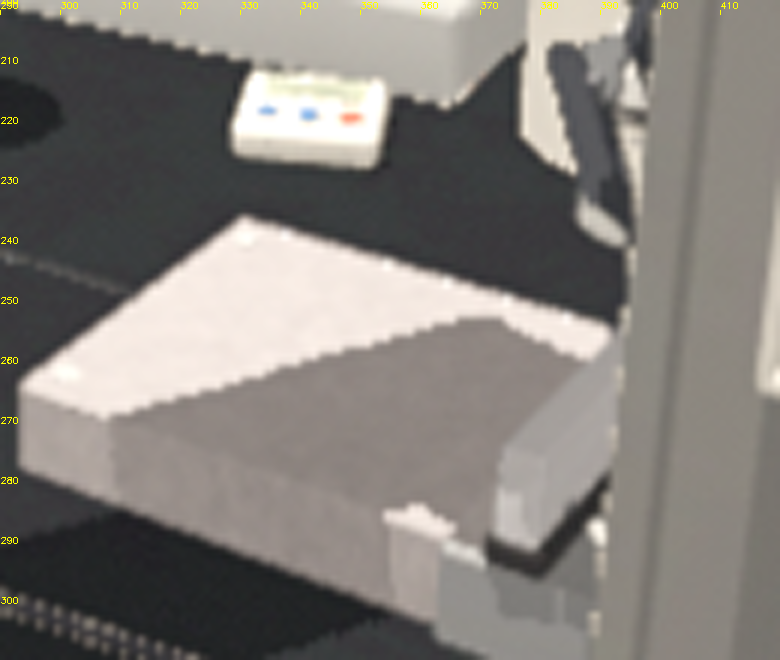

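View pics/d2.png

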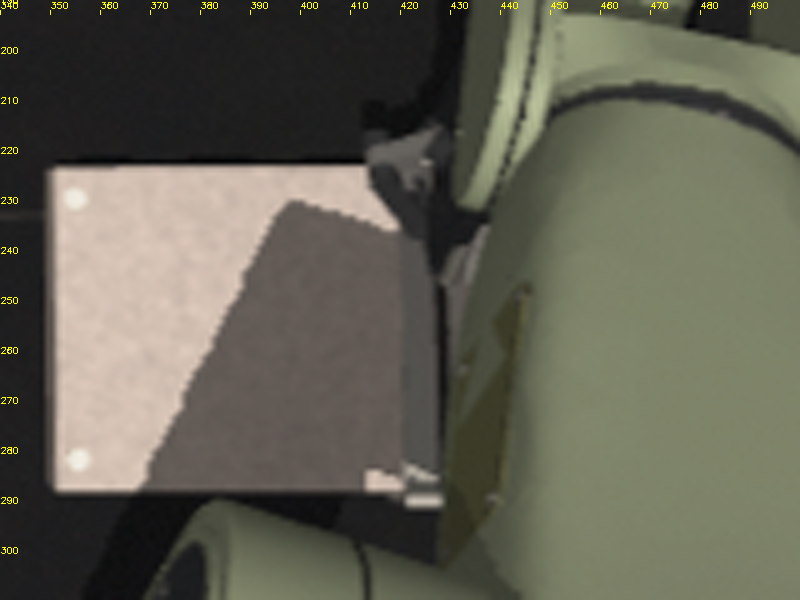

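All tubes are off the top, but there is a 21 N push in +y, probably a tube pinched against the outer wall. I'll back off and look.

```bash
python3 -m crank '[[0,15,0,0,0,0],[0,25,-2,0,0,0],[20,25,-40,0,0,0],[40,60,-75,0,0,0],[40,120,-75,0,0,0],[40,180,-75,0,0,0],[40,230,-75,0,0,0],[40,230,-75,0,0,0]]'
python3 - <<'E'
from h import *; from plant import status,capture
st=status.get_state()
np.set_printoptions(precision=4,suppress=True)
print(st["ee_pos"],st["force"],st["width"])
c=capture("top"); crop(c,340,190,500,310,5,"pics/e2.png")
s=capture("scene"); crop(s,250,150,420,310,4,"pics/e1.png")
E
```

```text
t: 8.1
ee_pos: [0.5355, 0.0228, 0.1353]
orientation: [-0.01, 0.966, -0.002, -0.258]
force: [0.8, -0.6, -1.2]
width: 0.0128
[0.5355 0.0228 0.1353] [ 0.7934 -0.6279 -1.1536] 0.01284217924990152
```

View pics/e1.png

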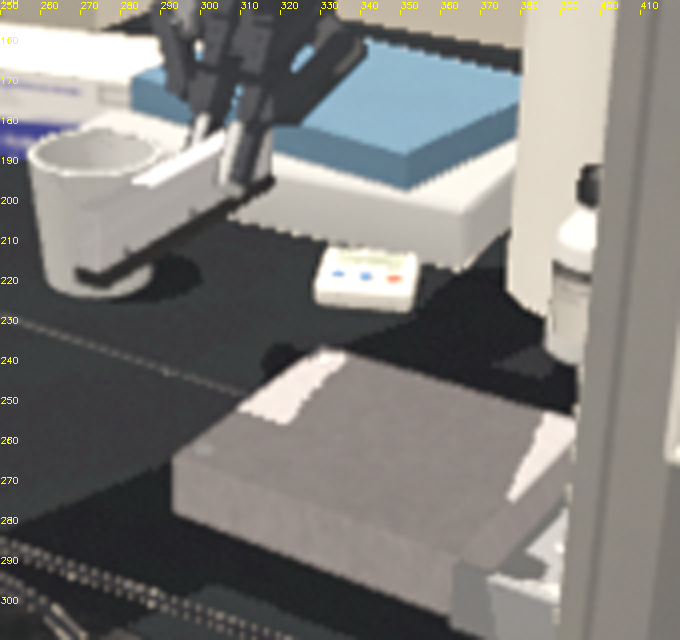

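View pics/e2.png

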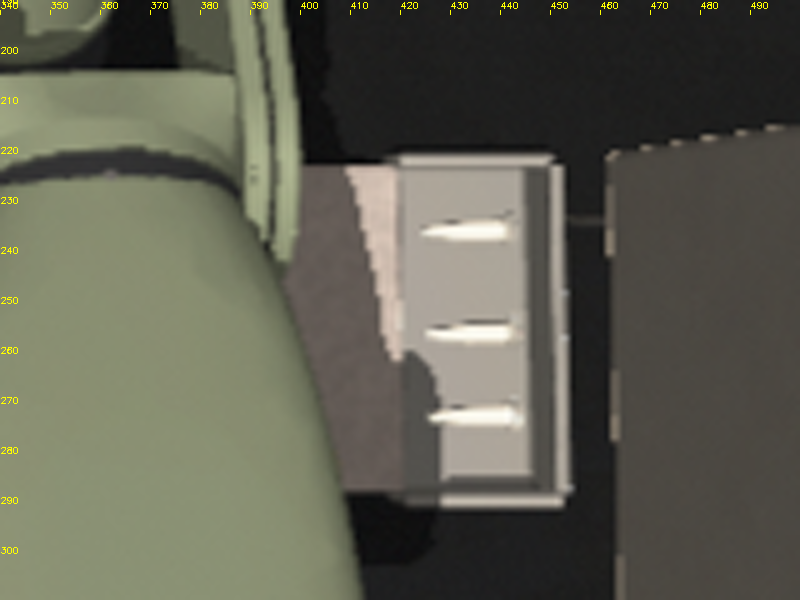

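All three tubes lie flat in the gutter at (435,236), (435,256) and (437,273) in the top view, and the board top is clear. Next I'll fit a quick planar arm model to check that the tilted beaker pose is reachable.

```bash
cat > kin.py <<'E'
from h import *
from scipy.optimize import least_squares
from plant import status
st=status.get_state()
D=[([1.182,.32026,1.56568,0,1.25739,-.02],[.20709,.5359,.2305]),
([.1769,.4709,1.6441,.0697,1.371,-1.3927],[.4914,.1216,.1313]),
([.1704,.6753,1.6519,.0981,1.3241,-1.427],[.4873,.1262,.0209]),
([.1708,.6838,1.6534,.0987,1.3192,-1.4265],[.4867,.1264,.0157]),
([-.1037,.6872,1.5158,-.0587,1.4626,-1.6692],[.5344,-.0627,.0559]),
(list(st["joint_pos"]),list(st["ee_pos"]))]
def fk(p,q):
    a0,d1,L1,L2,L3,b,off=p
    Rz=lambda a:R.from_euler('z',a); Ry=lambda a:R.from_euler('y',a)
    r=Rz(q[0]); pos=np.array([0,0,d1])+r.apply([a0,b,0])
    r=r*Ry(q[1]); pos=pos+r.apply([0,0,L1]); r=r*Ry(q[2])
    pos=pos+r.apply([off,0,L2]); r=r*Rz(q[3])*Ry(q[4]); pos=pos+r.apply([0,0,L3]); r=r*Rz(q[5])
    return pos,r
def res(p): return np.concatenate([fk(p,q)[0]-x for q,x in D]+[(np.array(p)-[0,.35,.35,.4,.25,0,0])*3e-3])
P=least_squares(res,[0,.35,.35,.4,.25,0,0]).x
E
python3 - <<'E'
from kin import *
np.set_printoptions(precision=4,suppress=True)
print(P); print(res(P)[:-7].reshape(-1,3))
for q,x in D: print(fk(P,q)[1].as_quat())
print(D[-1][0],R.from_quat(st["orientation"]).as_quat())
E
```

```text
[-0.      0.1404  0.5914  0.4171  0.3181  0.0115  0.0251]
[[ 0. -0.  0.]
 [ 0. -0. -0.]
 [ 0. -0.  0.]
 [-0.  0.  0.]
 [-0.  0. -0.]
 [ 0.  0.  0.]]
[-0.5655  0.8248 -0.0005 -0.0007]
[-0.6868  0.7056  0.1245 -0.122 ]
[-0.676   0.6912  0.1828 -0.1784]
[-0.6752  0.6911  0.1842 -0.1805]
[-0.6884  0.677   0.1833 -0.1849]
[-0.6888  0.6775  0.1807 -0.1841]
[np.float64(0.01568254413233829), np.float64(0.6056054654715177), np.float64(1.447415033408355), np.float64(-0.0008594647541675031), np.float64(1.610380110379436), np.float64(-1.5715646234799605)] [-0.008   0.9661 -0.0023 -0.2579]
```

```bash
cat >> kin.py <<'E'
lo=np.array([-3.11,-.84,.21,-1.34,.05,-2.56]);hi=np.array([3.11,2.01,2.61,4.49,2.63,2.56])
C=(fk(P,D[-1][0])[1].inv()*R.from_quat(st["orientation"]))
def ik(tcp,o,q0):
    def f(q):
        p,r=fk(P,q); return np.r_[(p-tcp)*10,((r*C).inv()*o).as_rotvec()]
    s=least_squares(f,np.clip(q0,lo+1e-3,hi-1e-3),bounds=(lo,hi)); return s.x,f(s.x)
E
python3 - <<'E'
from kin import *
np.set_printoptions(precision=3,suppress=True)
print(C.as_rotvec(degrees=True))
q0=D[-1][0]
for gz in (.26,.2,.14):
  for az in (-30,0,16,40,70):
    for t in (45,50,55,60):
      o=ori(t,az); tcp=grasp([.642,.189,gz],o)
      q,e=ik(tcp,o,q0)
      print(gz,az,t,q,"err mm",np.round(np.linalg.norm(e[:3])*100,1),"deg",np.round(np.degrees(np.linalg.norm(e[3:])),1))
E
```

```text
[-0. -0. 90.]
0.26 -30 45 [ 0.55   0.335  1.751 -0.945  0.874  0.072] err mm 0.0 deg 0.0
0.26 -30 50 [ 0.579  0.343  1.794 -1.09   0.88   0.217] err mm 0.0 deg 0.0
0.26 -30 55 [ 0.605  0.356  1.836 -1.23   0.904  0.361] err mm 0.0 deg 0.0
0.26 -30 60 [ 0.628  0.374  1.866 -1.34   0.945  0.477] err mm 0.1 deg 0.7
0.26 0 45 [ 0.389  0.225  1.914 -0.832  0.371 -0.492] err mm 0.0 deg 0.0
0.26 0 50 [ 0.404  0.223  1.974 -1.227  0.325 -0.093] err mm 0.0 deg 0.0
0.26 0 55 [ 0.41   0.224  1.986 -1.34   0.33   0.022] err mm 0.9 deg 3.6
0.26 0 60 [ 0.414  0.223  1.982 -1.34   0.339  0.023] err mm 2.1 deg 8.3
0.26 16 45 [ 0.264  0.206  1.939  0.05   0.211 -1.63 ] err mm 0.0 deg 0.0
0.26 16 50 [ 0.264  0.203  2.003  0.184  0.065 -1.764] err mm 0.0 deg 0.0
0.26 16 55 [ 0.25   0.202  2.015  0.972  0.05  -2.56 ] err mm 1.0 deg 3.8
0.26 16 60 [ 0.25   0.2    2.013  0.973  0.05  -2.56 ] err mm 2.3 deg 8.4
0.26 40 45 [ 0.14   0.237  1.841  0.65   0.511 -2.56 ] err mm 1.4 deg 6.1
0.26 40 50 [ 0.154  0.227  1.869  0.679  0.446 -2.56 ] err mm 2.3 deg 9.9
0.26 40 55 [ 0.169  0.218  1.895  0.705  0.382 -2.
[... 2654 characters left out ...]
.56 ] err mm 3.7 deg 13.7
0.14 16 60 [ 0.25   0.36   2.027  0.972  0.05  -2.56 ] err mm 5.0 deg 18.4
0.14 40 45 [ 0.195  0.376  1.938  0.646  0.306 -2.56 ] err mm 2.7 deg 12.4
0.14 40 50 [ 0.21   0.37   1.959  0.67   0.248 -2.56 ] err mm 3.7 deg 16.5
0.14 40 55 [ 0.225  0.364  1.978  0.692  0.193 -2.56 ] err mm 4.6 deg 20.6
0.14 40 60 [ 0.241  0.36   1.996  0.713  0.139 -2.56 ] err mm 5.6 deg 24.8
0.14 70 45 [ 0.197  0.416  1.767  0.351  0.63  -2.56 ] err mm 5.6 deg 28.8
0.14 70 50 [ 0.197  0.407  1.789  0.383  0.591 -2.56 ] err mm 6.5 deg 32.6
0.14 70 55 [ 0.197  0.399  1.809  0.415  0.554 -2.56 ] err mm 7.3 deg 36.4
0.14 70 60 [ 0.197  0.391  1.827  0.448  0.52  -2.56 ] err mm 8.2 deg 40.3
```

Run:
```python
from kin import *
np.set_printoptions(precision=2,suppress=True)
rng=np.random.default_rng(0)
for gz in (.22,.14):
 for t in (50,60,70):
  for az in range(-180,180,20):
    o=ori(t,az); tcp=grasp([.642,.189,gz],o); sols=[]
    for k in range(14):
      q0=np.array([.3,.4,1.8,rng.uniform(-1.3,4.4),rng.uniform(.1,2),rng.uniform(-2.5,2.5)])
      q,e=ik(tcp,o,q0)
      if np.linalg.norm(e)<2e-2 and not any(np.abs(q-s).max()<.05 for s in sols): sols.append(q)
    if sols: print(gz,t,az,*sols)
```

```text
0.22 50 -180 [0.2  0.95 0.74 0.21 2.31 1.84]
0.22 50 -160 [ 0.29  0.96  0.71 -0.06  2.34  1.49]
0.22 50 -140 [ 0.38  0.93  0.78 -0.32  2.26  1.16]
0.22 50 -120 [ 0.46  0.86  0.93 -0.51  2.08  0.9 ]
0.22 50 -100 [ 0.53  0.77  1.12 -0.65  1.84  0.72]
0.22 50 -80 [ 0.59  0.66  1.34 -0.78  1.58  0.59]
0.22 50 -60 [ 0.62  0.55  1.56 -0.91  1.3   0.47]
0.22 50 -40 [ 0.6   0.44  1.76 -1.07  1.    0.38]
0.22 50 -20 [ 0.54  0.34  1.92 -1.27  0.67  0.29]
0.22 50 20 [0.23 0.26 2.06 2.07 0.1  2.56]
0.22 50 120 [-0.03  0.7   1.26  0.72  1.7   2.49]
0.22 50 140 [0.04 0.8  1.05 0.59 1.95 2.34]
0.22 50 160 [0.12 0.89 0.87 0.43 2.16 2.13]
0.22 60 -180 [0.19 1.04 0.65 0.27 2.48 1.89]
0.22 60 -160 [ 0.29  1.06  0.6  -0.09  2.53  1.47]
0.22 60 -140 [ 0.39  1.02  0.69 -0.41  2.42  1.1 ]
0.22 60 -120 [ 0.48  0.93  0.87 -0.62  2.2   0.86]
0.22 60 -100 [ 0.56  0.83  1.1  -0.76  1.95  0.73]
0.22 60 -80 [ 0.62  0.71  1.34 -0.9   1.67  0.64]
0.22 60 -60 [ 0.66  0.6   1.59 -1.06  1.38  0.6 ]
0.22 60 -40 [ 0.66  0.48  1.82 -1.28  1.08  0.59]
0.22 60 0 [0.43 0.3  2.14 4.06 0.47 0.94]
0.22 60 20 [0.22 0.28 2.17 2.
[... 2849 characters left out ...]
.15  0.7  -0.45  2.44  1.11]
0.14 70 -120 [ 0.49  1.07  0.9  -0.67  2.22  0.91]
0.14 70 -100 [ 0.58  0.97  1.14 -0.83  1.96  0.83]
0.14 70 -80 [ 0.65  0.86  1.4  -1.    1.69  0.81]
0.14 70 -60 [ 0.69  0.75  1.66 -1.21  1.42  0.85]
0.14 70 -20 [0.62 0.58 2.14 4.29 1.01 1.16]
0.14 70 0 [0.45 0.54 2.29 3.67 0.95 1.41]
0.14 70 20 [0.21 0.53 2.33 2.98 0.95 1.62]
0.14 70 40 [-0.01  0.55  2.25  2.31  0.97  1.84]
0.14 70 60 [-0.13  0.61  2.06  1.76  1.08  2.06]
0.14 70 80 [-0.17  0.69  1.83  1.37  1.28  2.22]
0.14 70 100 [-0.14  0.79  1.57  1.1   1.53  2.3 ]
0.14 70 120 [-0.08  0.9   1.3   0.92  1.8   2.32]
0.14 70 140 [-0.    1.    1.05  0.76  2.07  2.27]
0.14 70 160 [0.09 1.1  0.82 0.58 2.32 2.15]
```

The sideways approach (azimuth about -75°, tilt +60°) is comfortably reachable and continuous from here. I'll check the waypoints.

Run:
```python
from kin import *
np.set_printoptions(precision=2,suppress=True)
q=D[-1][0]
az=-75;u=np.array([np.cos(np.radians(az)),np.sin(np.radians(az)),0]);n=np.array([-u[1],u[0],0])
b=np.array([.6424,.189,0])-.011*u+.006*n; print("grasp xy",b)
W=[(-20,-25,[.54,.05,.2]),(0,-75,[.57,.12,.27]),(30,-75,[.6,.17,.27]),(60,-75,[b[0],b[1],.25]),(60,-75,[b[0],b[1],.13])]
for t,a,g in W:
    o=ori(t,a); q,e=ik(grasp(g,o),o,q); print(t,a,q,np.linalg.norm(e))
o=ori(0,-75); row(st,grasp(W[1][2],o),o)
```

```text
grasp xy [0.65 0.2  0.  ]
-20 -25 [-0.01  0.46  1.53  0.14  1.48 -1.18] 1.8393299520073386e-14
0 -75 [ 0.19  0.32  1.51 -0.    1.31 -0.07] 1.26189854202554e-15
30 -75 [ 0.49  0.44  1.43 -0.51  1.43  0.35] 4.353822789760388e-15
60 -75 [ 0.65  0.67  1.35 -0.94  1.65  0.58] 5.9181890784788444e-15
60 -75 [ 0.65  0.79  1.44 -0.93  1.52  0.75] 2.5672577977029827e-11
ROW [  26.6   99.7 -118.3] [-1.98 -2.53  7.41] min rows 7.6
```

```bash
python3 -m crank '[[26,20,-60,0,0,0],[26.5,60,-110,-0.5,-0.6,1.8],[26.5,100,-118,-2,-2.5,7.4],[26.5,100,-118,-2,-2.5,7.4],[26.5,100,-118,-2,-2.5,7.4],[26.5,100,-118,-2,-2.5,7.4],[26.5,100,-118,-2,-2.5,7.4],[26.5,100,-118,-2,-2.5,7.4],[26.5,100,-118,-2,-2.5,7.4],[26.5,100,-118,-2,-2.5,7.4]]'
python3 - <<'E'
from kin import *
print(st["joint_pos"],st["ee_pos"],st["width"])
for t,g in ((30,[.6,.17,.27]),(60,[.6505,.20,.26])):
    o=ori(t,-75); row(st,grasp(g,o),o)
E
```

```text
t: 9.45
ee_pos: [0.5697, 0.1186, 0.251]
orientation: [0.609, 0.793, 0.002, -0.003]
force: [0.8, 0.3, -0.2]
width: 0.0131
[ 0.18170061  0.32008774  1.51365564  0.00719664  1.30959184 -0.08061318] [0.56971872 0.1186152  0.25102578] 0.013122648689735554
ROW [32.4 42.5 -2.3] [-0.01 -3.04 -0.01] min rows 2.8
ROW [41.4 99.   0.7] [-0.01 -6.04 -0.  ] min rows 5.6
```

```bash
python3 -m crank '[[32,42,-10,0,-3,0],[32,42,-10,0,-3,0],[32,42,-10,0,-3,0],[41,99,1,0,-6.04,0],[41,99,1,0,-6.04,0],[41,99,1,0,-6.04,0],[41,99,1,0,-6.04,0],[41,99,1,0,-6.04,0],[41,99,1,0,-6.04,0]]'
python3 - <<'E'
from kin import *
from plant import capture
print(st["joint_pos"],st["ee_pos"],st["width"])
o=ori(60,-75)
for g in ([.6505,.20,.26],[.6505,.20,.131]): row(st,grasp(g,o),o)
c=capture("top"); crop(c,190,130,330,270,5,"pics/f2.png")
s=capture("scene"); crop(s,180,60,340,260,4,"pics/f1.png")
E
python3 -c "
import cv2;i=cv2.imread('pics/f1.png');cv2.imwrite('pics/f1.png',cv2.resize(i,(480,600)));i=cv2.imread('pics/f2.png');cv2.imwrite('pics/f2.png',cv2.resize(i,(600,600)))"
```

```text
t: 10.58
ee_pos: [0.6559, 0.1836, 0.252]
orientation: [0.529, 0.686, -0.303, 0.396]
force: [-0.5, -1.2, 0.1]
width: 0.0129
[ 0.6394589   0.66921008  1.32005838 -0.93750672  1.65940554  0.55396527] [0.65593112 0.18364981 0.25198207] 0.012876741675578342
ROW [ 1.7 -1.   0.1] [-0.01 -0.02 -0.02] min rows 0.0
ROW [113.2  -1.3  64.9] [-0.01 -0.02 -0.02] min rows 2.1
```

View pics/f1.png

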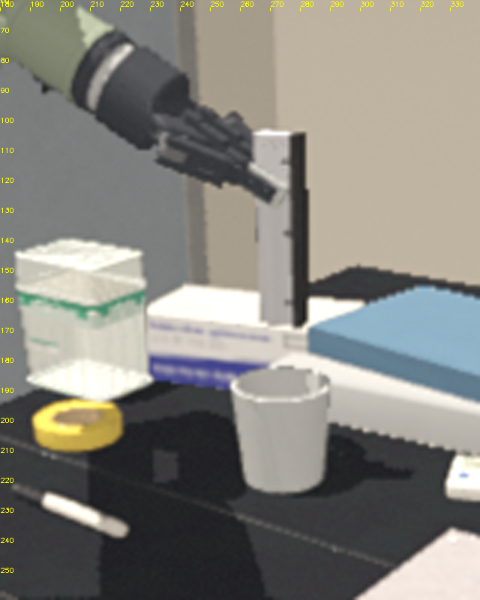

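View pics/f2.png

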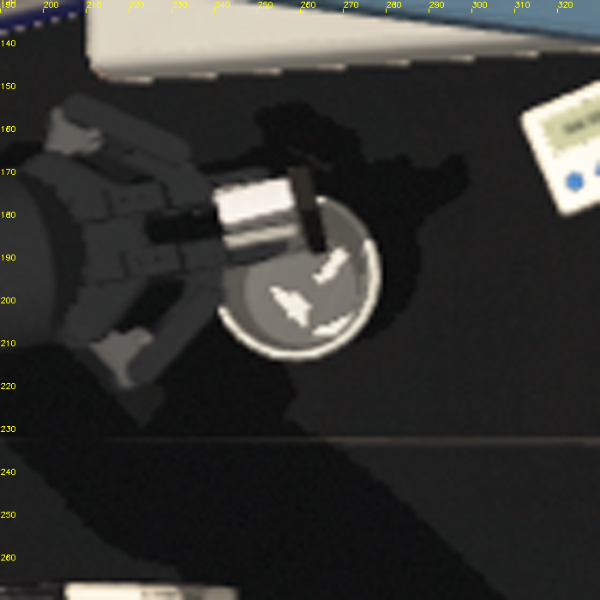

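Run:
```python
from h import *; from plant import capture,status
st=status.get_state(); o=R.from_quat(st["orientation"]); g=st["ee_pos"]-o.apply([0,0,.019]); print("grasp",g)
c=capture("top")
az=-75;u=np.array([np.cos(np.radians(az)),np.sin(np.radians(az)),0]);n=np.array([-u[1],u[0],0])
im=cv2.resize(c["pixels"][150:230,220:300],None,fx=7,fy=7,interpolation=cv2.INTER_CUBIC)
def dr(pts,col):
    q=np.array([(proj(c,p)-[220,150]+.5)*7 for p in pts]).astype(int); cv2.polylines(im,[q.reshape(-1,1,2)],True,col,1)
for z,col in ((g[2]+.0435,(0,0,255)),(g[2]-.1215,(0,255,0))):
    m=np.array([g[0],g[1],z])+.011*u
    dr([m-21*1e-3*u-.007*n,m-21e-3*u+.007*n,m+11e-3*u+.007*n,m+11e-3*u-.007*n],col)
    dr([m+11e-3*u-.01*n,m+11e-3*u+.01*n,m+21e-3*u+.01*n,m+21e-3*u-.01*n],col)
a=np.linspace(0,6.28,60)
dr([[.6424+.042*np.cos(t),.189+.042*np.sin(t),.09] for t in a],(255,0,255))
dr([[.6424+.031*np.cos(t),.189+.031*np.sin(t),.005] for t in a],(255,255,0))
cv2.imwrite("pics/f3.png",im)
```

```text
grasp [0.65145203 0.19968643 0.26128776]
```

View pics/f3.png

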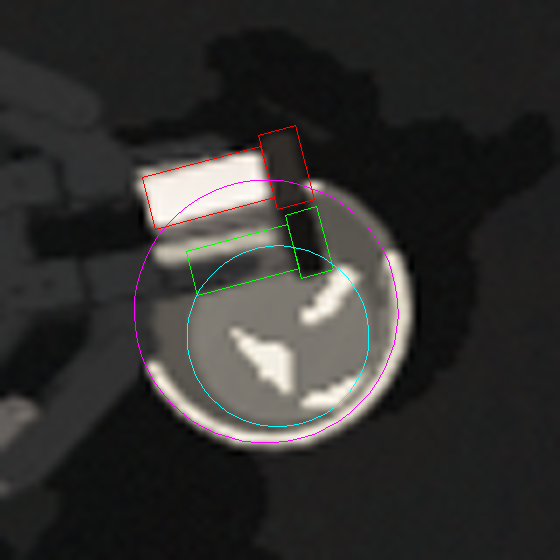

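The overlay agrees to about 1–2 mm. I'll shift 2 mm toward -y and descend in steps.

```bash
python3 -m crank '[[0.7,-1,1.8,0,0,0],[20,-1,13,0,0,0],[40,-1,24.6,0,0,0],[58,-1,35,0,0,0],[72,-1,43.2,0,0,0],[82,-1,49,0,0,0],[90,-1,53.6,0,0,0],[90,-1,53.6,0,0,0]]'
python3 - <<'E'
from kin import *
from plant import capture
print(st["ee_pos"],st["force"],st["width"])
o=ori(60,-75)
for g in ([.651,.198,.128],): row(st,grasp(g,o),o)
c=capture("top"); crop(c,210,150,310,240,6,"pics/g2.png")
s=capture("scene"); crop(s,210,100,340,260,4,"pics/g1.png")
E
```

```text
t: 11.72
ee_pos: [0.6546, 0.1832, 0.1448]
orientation: [0.528, 0.687, -0.305, 0.396]
force: [-0.1, 0.0, -0.1]
width: 0.0129
[0.65460694 0.18317086 0.14481579] [-0.08669025  0.01406479 -0.09404664] 0.012934326134062596
ROW [22.2  0.4 14.2] [-0.01 -0.    0.  ] min rows 0.4
```

View pics/g1.png

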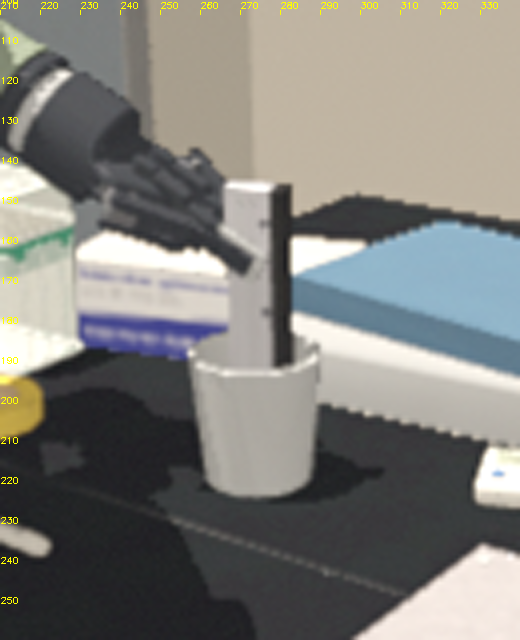

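View pics/g2.png

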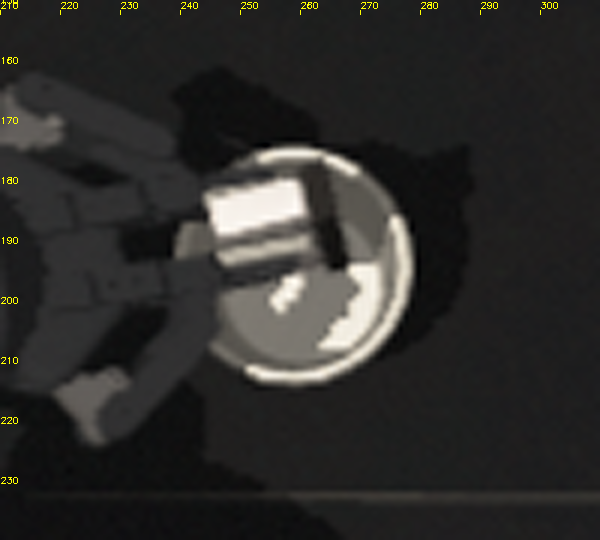

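```bash
python3 -m crank '[[6,0,3.5,0,0,0],[12,0,7,0,0,0],[17,0,10,0,0,0],[20,0,11.6,0,0,0],[22,0,12.8,0,0,0],[22,0,12.8,0,0,0]]'
python3 - <<'E'
from kin import *
print(st["ee_pos"],st["force"],st["torque"],st["width"])
print("bar bottom est",st["ee_pos"][2]+.0095-.1215)
E
```

```text
t: 12.58
ee_pos: [0.6547, 0.1831, 0.1197]
orientation: [0.528, 0.687, -0.305, 0.396]
force: [-0.3, -0.1, -1.4]
width: 0.013
[0.65467923 0.18314282 0.11974928] [-0.33149092 -0.10135102 -1.42850095] [0.52742127 0.14272995 0.04490122] 0.012993155012750252
bar bottom est 0.007749276361871338
```

```bash
python3 -m crank '[[1.2,0,0.7,0,0,0],[2,0,1.2,0,0,0],[2,0,1.2,0,0,0]]'
python3 -m crank '[[0,0,0,0,0,0],[0,0,0,0,0,0],[0,0,0,0,0,0],[0,0,0,0,0,0]]' 34
python3 - <<'E'
from kin import *
from plant import capture
print(st["ee_pos"],st["force"],st["width"])
c=capture("top"); crop(c,210,150,310,240,6,"pics/h2.png")
s=capture("scene"); crop(s,210,100,340,260,4,"pics/h1.png")
E
```

```text
t: 12.95
ee_pos: [0.6547, 0.1831, 0.1175]
orientation: [0.528, 0.687, -0.305, 0.396]
force: [1.4, -0.7, -1.0]
width: 0.0129
t: 13.45
ee_pos: [0.6547, 0.1831, 0.1176]
orientation: [0.528, 0.687, -0.305, 0.396]
force: [0.3, 0.4, -0.2]
width: 0.0339
[0.65469985 0.18312159 0.11761769] [ 0.30507248  0.3505414  -0.19034701] 0.03388289043892329
```

View pics/h1.png

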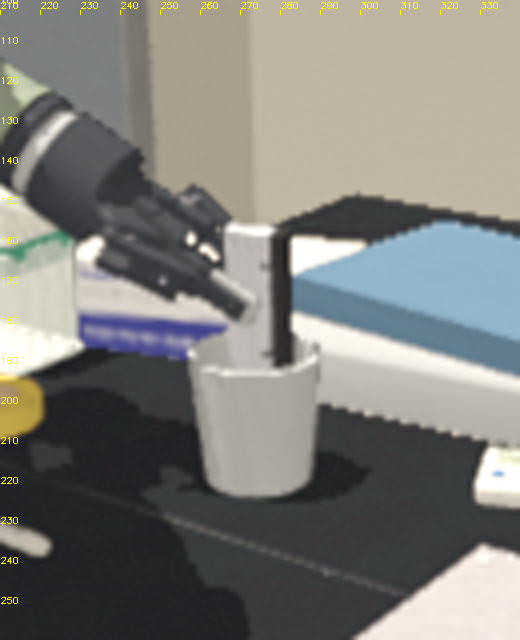

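View pics/h2.png

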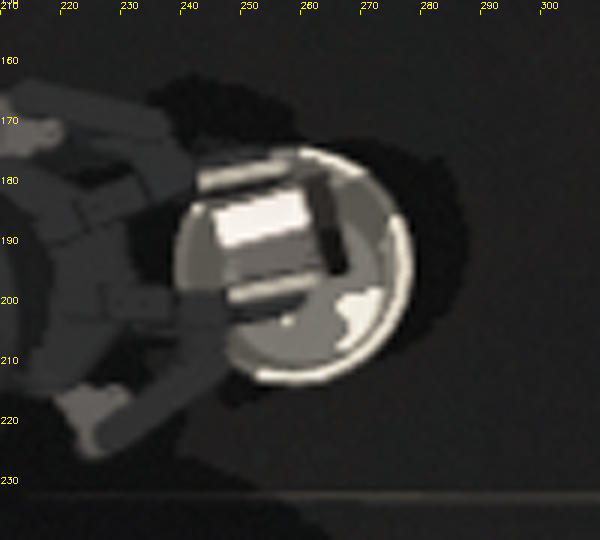

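The scraper stands upright in the beaker, released and clear of the open pads. I'll retract along the tool axis and then recheck the pen.

```bash
python3 -m crank '[[0,0,-30,0,0,0],[0,0,-70,0,0,0],[0,0,-120,0,0,0],[-60,0,-160,0,0,0],[-60,0,-160,0,0,0]]'
python3 - <<'E'
from kin import *
from plant import capture,recognise
np.set_printoptions(precision=4,suppress=True)
print(st["ee_pos"],st["joint_pos"])
c=capture("top"); crop(c,170,150,310,290,5,"pics/i2.png")
i=cv2.imread("pics/i2.png"); cv2.imwrite("pics/i2.png",cv2.resize(i,(600,600)))
s=capture("scene"); crop(s,170,100,340,260,4,"pics/i1.png")
for k in("marker","marker_mid"):
  for n,cam in(("top",c),("scene",s)):
    for d in recognise(k,cam)[:1]: print(k,n,d["conf"],d["location"],at(cam,d["location"],.006))
E
```

```text
t: 14.18
ee_pos: [0.6275, 0.2894, 0.2547]
orientation: [0.53, 0.686, -0.301, 0.398]
force: [-0.3, 0.3, -0.5]
width: 0.0338
[0.6275 0.2894 0.2547] [ 0.7704  0.7416  1.1669 -0.89    1.8004  0.5677]
marker top 0.76 [219.8, 265.1] [0.4815 0.2808 0.006 ]
marker scene 0.77 [204.0, 229.1] [0.4757 0.2829 0.006 ]
marker_mid top 0.57 [217.0, 267.5] [0.4758 0.2874 0.006 ]
marker_mid scene 0.57 [202.4, 228.3] [0.4766 0.2897 0.006 ]
```

View pics/i1.png

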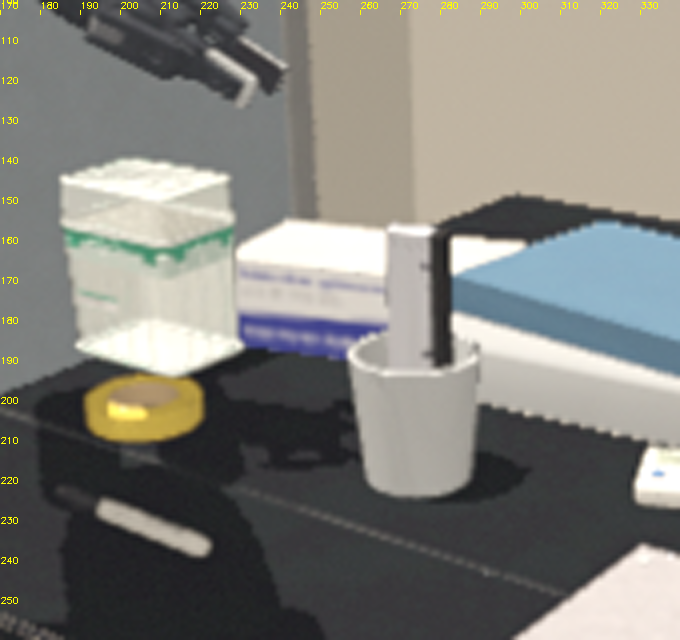

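View pics/i2.png

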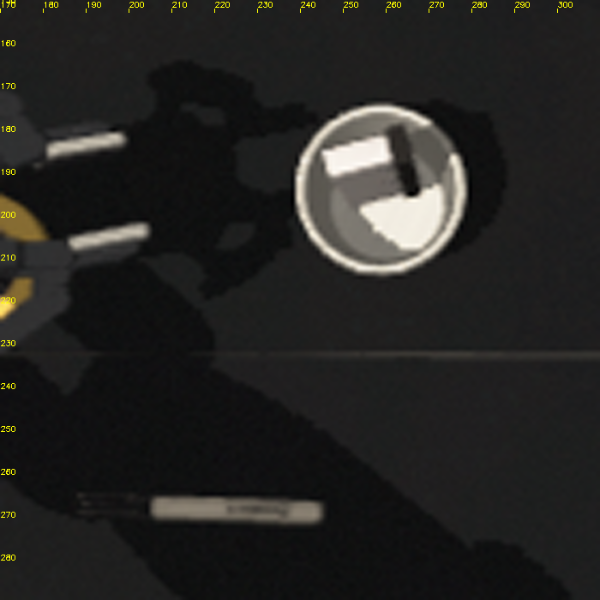

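Run:
```python
from kin import *
np.set_printoptions(precision=2,suppress=True)
for az in (-90,-75,-60):
 q=[.65,.79,1.44,-.93,1.52,.75]
 for t in (60,70,80,85):
  for gz in (.2,.12):
    o=ori(t,az); q1,e=ik(grasp([.62,.195,gz],o),o,q); print(az,t,gz,q1,np.round(np.linalg.norm(e),3))
```

```text
-90 60 0.2 [ 0.62  0.77  1.29 -0.81  1.78  0.74] 0.0
-90 60 0.12 [ 0.62  0.85  1.34 -0.79  1.69  0.84] 0.0
-90 70 0.2 [ 0.64  0.83  1.28 -0.91  1.88  0.76] 0.0
-90 70 0.12 [ 0.64  0.92  1.32 -0.89  1.8   0.87] 0.0
-90 80 0.2 [ 0.65  0.9   1.28 -1.02  1.97  0.78] 0.0
-90 80 0.12 [ 0.65  0.99  1.31 -0.98  1.91  0.89] 0.0
-90 85 0.2 [ 0.66  0.93  1.29 -1.07  2.02  0.79] 0.0
-90 85 0.12 [ 0.66  1.02  1.3  -1.02  1.97  0.89] 0.0
-75 60 0.2 [ 0.66  0.68  1.46 -0.92  1.58  0.69] 0.0
-75 60 0.12 [ 0.66  0.77  1.52 -0.93  1.49  0.8 ] 0.0
-75 70 0.2 [ 0.69  0.75  1.47 -1.03  1.68  0.75] 0.0
-75 70 0.12 [ 0.69  0.84  1.51 -1.03  1.61  0.87] 0.0
-75 80 0.2 [ 0.71  0.81  1.48 -1.14  1.77  0.81] 0.0
-75 80 0.12 [ 0.71  0.91  1.51 -1.12  1.72  0.92] 0.0
-75 85 0.2 [ 0.71  0.85  1.49 -1.19  1.83  0.83] 0.0
-75 85 0.12 [ 0.71  0.95  1.5  -1.16  1.78  0.95] 0.0
-60 60 0.2 [ 0.69  0.6   1.64 -1.06  1.37  0.66] 0.0
-60 60 0.12 [ 0.69  0.7   1.7  -1.09  1.3   0.8 ] 0.0
-60 70 0.2 [ 0.72  0.66  1.67 -1.18  1.47  0.77] 0.0
-60 70 0.12 [ 0.72  0.77  1.71 -1.2   1.42  0.91] 0.0
-60 80 0.2 [ 0.74  0.73  1.69 -1.29  1.58  0.87] 0.0
-60 80 0.12 [ 0.74  0.84  1.71 -1.29  1.55  1.  ] 0.0
-60 85 0.2 [ 0.75  0.77  1.69 -1.34  1.64  0.91] 0.001
-60 85 0.12 [ 0.75  0.88  1.71 -1.33  1.61  1.04] 0.0
```

The scraper stands alone and vertical in the beaker, its top at (390-440,230) in the scene crop. The pen is unmoved, its white end at (244,269). Now I'll plan the pen pick.

Run:
```python
from kin import *
from plant import capture
np.set_printoptions(precision=4,suppress=True)
q=st["joint_pos"]; tip=np.array([.473,.2505])
for z,t in ((.12,-10),(.006,-10)):
    o=ori(t,-91.2); tcp=np.array([tip[0],tip[1],z]); q,e=ik(tcp,o,q); print(q,np.linalg.norm(e)); row(st,tcp,o)
c=capture("top")
m=(c["pixels"][255:282,195:252].min(2)>90); ys,xs=np.nonzero(m); xs=xs+195; ys=ys+255
print(xs.min(),xs.max())
for lo_,hi_ in ((203,215),(215,230),(230,246)):
    k=(xs>=lo_)&(xs<hi_)
    if k.any(): print(at(c,(xs[k].mean(),ys[k].mean()),.007))
print(at(c,(xs.max()+.5,ys[xs==xs.max()].mean()),.006))
```

```text
[0.3698 0.3261 1.8791 0.2098 0.8803 0.2614] 4.867578482990178e-14
ROW [ 113.1 -157.4   60.7] [0.7  6.96 1.56] min rows 6.7
[0.3698 0.483  1.9988 0.2834 0.6117 0.1622] 9.34157853290336e-16
ROW [ 211.9 -157.   117.7] [0.7  6.96 1.56] min rows 6.7
206 243
[0.4748 0.3039 0.007 ]
[0.4735 0.28   0.007 ]
[0.4727 0.2358 0.007 ]
[0.4727 0.2247 0.006 ]
```

```bash
python3 -m crank '[[113,-157,61,0.7,6.96,1.56],[113,-157,61,0.7,6.96,1.56],[113,-157,61,0.7,6.96,1.56],[113,-157,61,0.7,6.96,1.56],[113,-157,61,0.7,6.96,1.56],[113,-157,61,0.7,6.96,1.56],[113,-157,61,0.7,6.96,1.56],[113,-157,61,0.7,6.96,1.56],[113,-157,61,0.7,6.96,1.56]]' 40
python3 - <<'E'
from kin import *
o=ori(-10,-91.2); print(st["ee_pos"])
for z in (.04,.006): row(st,[.473,.2505,z],o)
E
```

```text
t: 15.65
ee_pos: [0.474, 0.2513, 0.1209]
orientation: [0.711, 0.698, 0.063, -0.06]
force: [0.6, 0.2, -0.0]
width: 0.0396
[0.47403693 0.25125495 0.12087301]
ROW [-14.9  -1.2  79.5] [ 0.01 -0.    0.01] min rows 1.3
ROW [-20.8  -1.3 113. ] [ 0.01 -0.    0.01] min rows 1.8
```

```bash
python3 -m crank '[[-8,-1,45,0,0,0],[-15,-1,80,0,0,0],[-18,-1,100,0,0,0],[-21,-1,113,0,0,0],[-21,-1,113,0,0,0],[-21,-1,113,0,0,0]]'
python3 - <<'E'
from kin import *
from plant import capture
print(st["ee_pos"],st["force"],st["width"])
s=capture("scene"); crop(s,170,180,270,260,6,"pics/j1.png")
E
```

```text
t: 16.4
ee_pos: [0.474, 0.251, 0.0071]
orientation: [0.711, 0.698, 0.065, -0.06]
force: [0.1, -0.2, -0.4]
width: 0.0401
[0.47403506 0.25103214 0.00705635] [ 0.05938375 -0.18223775 -0.42809857] 0.0400724592558636
```

View pics/j1.png

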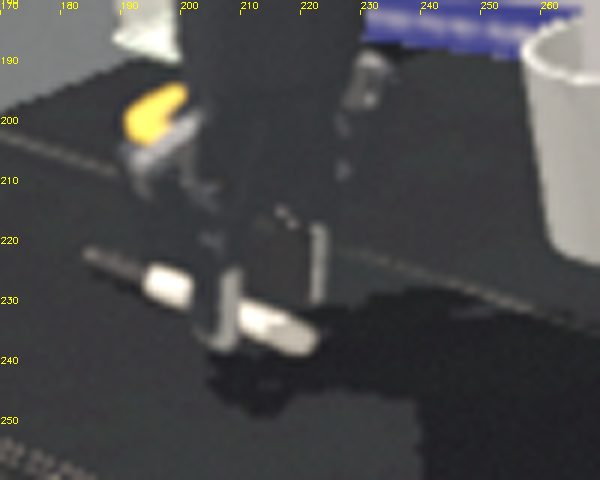

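The fingers straddle the white barrel near its end. Close, moderate force.

```bash
python3 -m crank '[[0,0,1,0,0,0],[0,0,1.5,0,0,0],[0,0,1.5,0,0,0],[0,0,1.5,0,0,0],[0,0,1.5,0,0,0]]' 4 50
python3 -m crank '[[5,0,-30,0,0,0],[20,0,-115,0,0,0],[20,0,-115,0,0,0],[20,0,-115,0,0,0]]'
python3 - <<'E'
from kin import *
from plant import capture
print(st["ee_pos"],st["force"],st["width"])
s=capture("scene"); crop(s,170,130,290,250,5,"pics/k1.png")
c=capture("top"); crop(c,170,200,290,320,5,"pics/k2.png")
E
```

```text
t: 17.08
ee_pos: [0.4739, 0.2508, 0.0058]
orientation: [0.711, 0.697, 0.065, -0.061]
force: [-0.7, -1.2, 6.6]
width: 0.0088
t: 17.58
ee_pos: [0.4743, 0.2505, 0.1237]
orientation: [0.711, 0.697, 0.067, -0.06]
force: [-0.2, -0.2, -0.9]
width: 0.009
[0.4742771  0.25052792 0.12370879] [-0.22222903 -0.22425272 -0.93576833] 0.009036259150088126
```

View pics/k1.png

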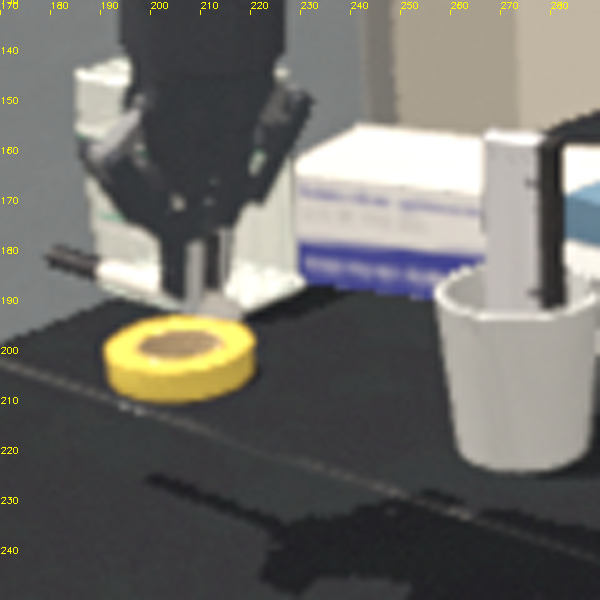

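```bash
cat > pen.py <<'E'
from kin import *
az=-72;u=np.array([np.cos(np.radians(az)),np.sin(np.radians(az)),0]);n=np.array([-u[1],u[0],0]);Z=np.array([0,0,1.])
th=np.radians(6); o=R.from_rotvec(th*u)*ori(80,az); a=np.cos(th)*Z-np.sin(th)*n
B=np.array([.6424,.1885,.010])-.018*n-.010*u
T=B+.111*a; H=T+.13*a
E
python3 - <<'E'
from pen import *
np.set_printoptions(precision=3,suppress=True)
q=st["joint_pos"]
o1=ori(30,-85); M=np.array([.52,.25,.25]); 
for p,oo in((M,o1),(H,o),(T,o)): q,e=ik(p,oo,q); print(p,q,np.linalg.norm(e)); row(st,p,oo)
E
```

```text
[0.52 0.25 0.25] [ 0.661  0.453  1.416 -0.433  1.576  0.639] 1.86169372559486e-15
ROW [  23.8   47.9 -126.9] [-0.1  -4.01 -0.62] min rows 3.8
[0.598 0.185 0.25 ] [ 0.753  0.709  1.552 -1.162  1.773  0.875] 5.335398906107285e-13
ROW [ -39.   127.4 -137.7] [-1.74 -8.81 -1.37] min rows 8.5
[0.611 0.189 0.12 ] [ 0.745  0.887  1.57  -1.14   1.687  1.054] 1.8955249679834944e-15
ROW [-57.3 140.   -9.6] [-1.74 -8.81 -1.37] min rows 8.5
```

```bash
python3 -m crank '[[12,20,-60,0,-0.5,0],[24,48,-127,-0.1,-4,-0.62],[24,48,-127,-0.1,-4,-0.62],[24,48,-127,-0.1,-4,-0.62],[-39,127,-138,-1.74,-8.8,-1.37],[-39,127,-138,-1.74,-8.8,-1.37],[-39,127,-138,-1.74,-8.8,-1.37],[-39,127,-138,-1.74,-8.8,-1.37],[-39,127,-138,-1.74,-8.8,-1.37],[-39,127,-138,-1.74,-8.8,-1.37]]'
python3 - <<'E'
from pen import *
from plant import capture
print(st["ee_pos"],st["force"],st["width"])
row(st,H,o); row(st,T,o)
s=capture("scene"); crop(s,170,80,310,240,4,"pics/l1.png")
c=capture("top"); crop(c,210,150,310,240,6,"pics/l2.png")
E
```

```text
t: 18.92
ee_pos: [0.5973, 0.1853, 0.2457]
orientation: [0.473, 0.602, -0.348, 0.541]
force: [-0.6, -0.7, 0.1]
width: 0.0086
[0.59732512 0.18528073 0.24573931] [-0.59596381 -0.703875    0.13990811] 0.008576890018137641
ROW [-4.   1.   0.2] [0.   0.   0.06] min rows 0.1
ROW [124.1   2.4  22.7] [0.   0.   0.06] min rows 2.0
```

View pics/l1.png

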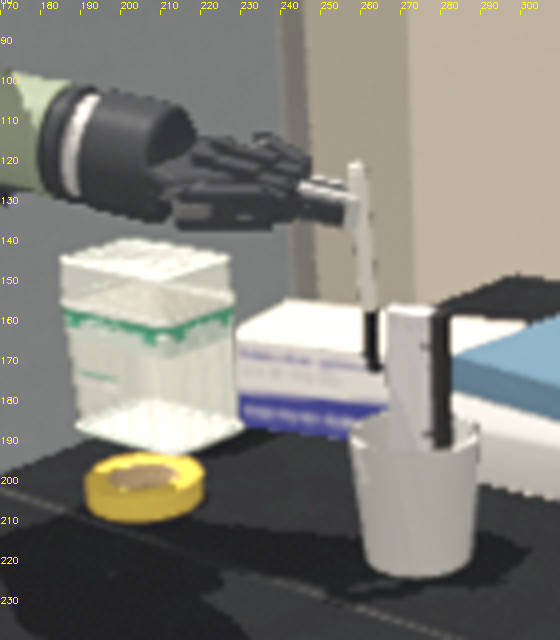

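View pics/l2.png

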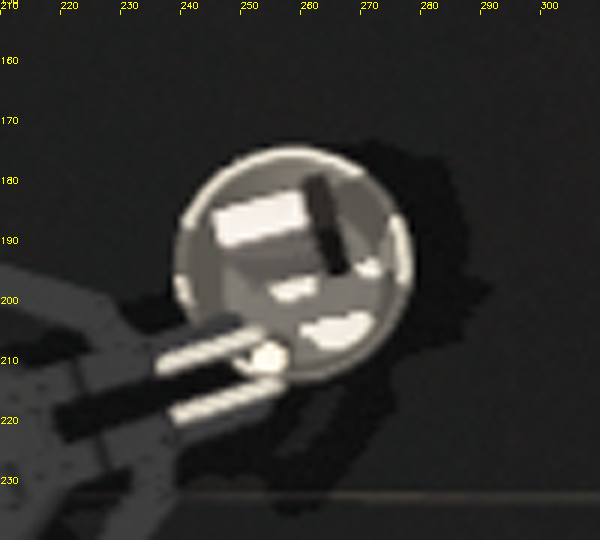

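Run:
```python
from pen import *
from plant import capture
np.set_printoptions(precision=1,suppress=True)
c=capture("top"); s=capture("scene"); p=st["ee_pos"]
print("top end:",proj(c,p+.026*a),proj(s,p+.026*a),"bottom:",proj(s,p-.111*a))
b=p-.111*a; print("scene shift per 10mm n,u:",proj(s,b+.01*n)-proj(s,b),proj(s,b+.01*u)-proj(s,b))
print("rim center scene", proj(s,[.6424,.189,.09]),"rim top", proj(c,[.6424,.189,.09]), "at rim:",proj(c,T-.03*a))
```

```text
top end: [255.2 208.7] [259.5 119.1] bottom: [263.8 171.9]
scene shift per 10mm n,u: [ 1.4 -1.2] [3.7 0.3]
rim center scene [272.2 186.3] rim top [257.5 193.9] at rim: [257.  206.6]
```

The prediction matches the images within a pixel, so I'll descend.

```bash
python3 -m crank '[[0,1,1,0,0,0],[20,1.4,4,0,0,0],[40,1.6,7.5,0,0,0],[60,1.8,11,0,0,0],[75,2,14,0,0,0],[75,2,14,0,0,0]]'
python3 - <<'E'
from pen import *
from plant import capture
print(st["ee_pos"],st["force"],st["width"])
row(st,T,o)
c=capture("top"); crop(c,210,150,310,240,6,"pics/m2.png")
E
```

```text
t: 19.88
ee_pos: [0.608, 0.1873, 0.1736]
orientation: [0.476, 0.6, -0.345, 0.542]
force: [0.1, -0.8, -0.2]
width: 0.0085
[0.60800482 0.18726484 0.17355635] [ 0.14907395 -0.84795483 -0.2239896 ] 0.008534388028458599
ROW [52.5 -2.   8.7] [-0.   -0.    0.01] min rows 0.9
```

View pics/m2.png

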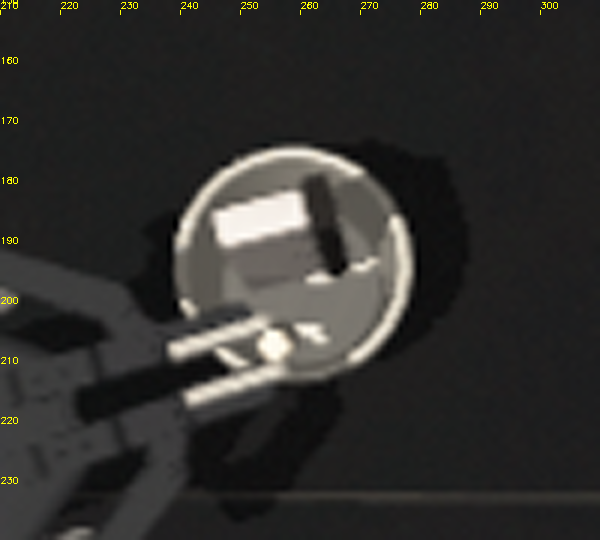

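```bash
python3 -m crank '[[15,-0.5,2.5,0,0,0],[30,-1,5,0,0,0],[42,-1.5,7,0,0,0],[49,-2,8.2,0,0,0],[49,-2,8.2,0,0,0]]'
python3 - <<'E'
from pen import *
from plant import capture
print(st["ee_pos"],st["force"],st["width"])
s=capture("scene"); crop(s,200,100,320,240,5,"pics/n1.png")
i=cv2.imread("pics/n1.png"); cv2.imwrite("pics/n1.png",cv2.resize(i,(514,600)))
E
```

```text
t: 20.55
ee_pos: [0.611, 0.1889, 0.1251]
orientation: [0.477, 0.6, -0.345, 0.543]
force: [0.1, 0.3, -0.2]
width: 0.0087
[0.61097503 0.18886895 0.12508048] [ 0.13360324  0.32285944 -0.20272953] 0.00866145158170563
```

View pics/n1.png

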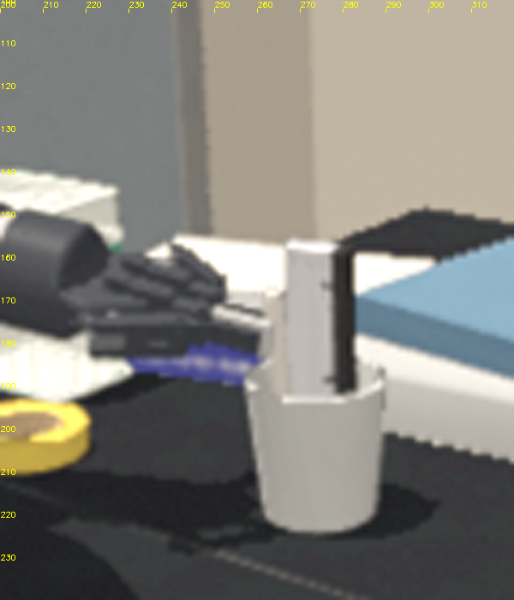

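```bash
python3 -m crank '[[3,0,0.5,0,0,0],[6,0,1,0,0,0],[6,0,1,0,0,0]]'
python3 -m crank '[[0,0,0,0,0,0],[0,0,0,0,0,0],[0,0,0,0,0,0],[0,0,0,0,0,0]]' 22
python3 - <<'E'
from pen import *
from plant import capture
print(st["ee_pos"],st["force"],st["width"])
s=capture("scene"); crop(s,200,100,320,240,5,"pics/o1.png")
i=cv2.imread("pics/o1.png"); cv2.imwrite("pics/o1.png",cv2.resize(i,(514,600)))
c=capture("top"); crop(c,210,150,310,240,6,"pics/o2.png")
E
```

```text
t: 20.98
ee_pos: [0.6116, 0.1891, 0.1195]
orientation: [0.477, 0.599, -0.344, 0.543]
force: [1.2, 0.2, -0.7]
width: 0.009
t: 21.48
ee_pos: [0.6117, 0.1892, 0.1197]
orientation: [0.477, 0.599, -0.344, 0.543]
force: [-0.3, 0.1, -0.5]
width: 0.0219
[0.61165161 0.18922289 0.11972533] [-0.27171887  0.11698145 -0.5352619 ] 0.02186512075339178
```

View pics/o1.png

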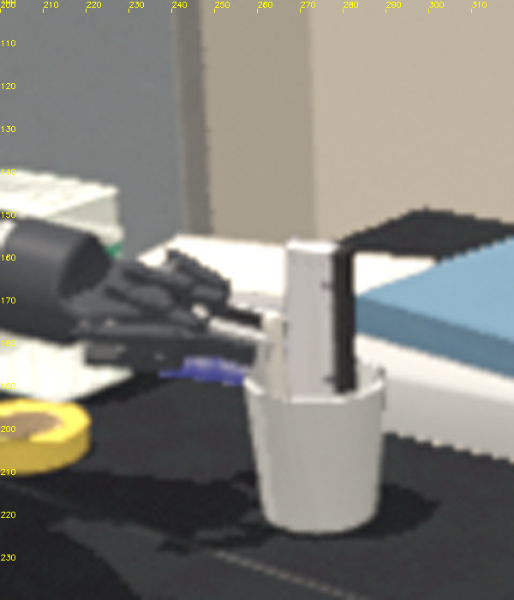

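View pics/o2.png

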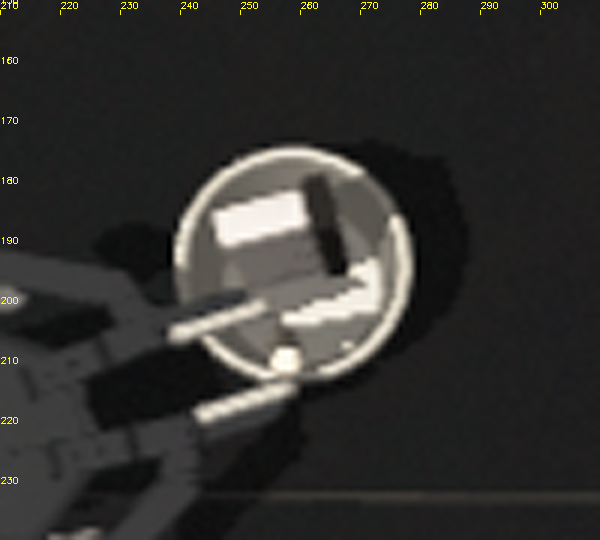

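The pen is released and leaning steeply against the rim. I'll back straight out along the tool axis and raise.

```bash
python3 -m crank '[[0,0,-20,0,0,0],[0,0,-50,0,0,0],[0,0,-90,0,0,0],[-40,0,-130,0,0,0],[-100,0,-130,0,0,0],[-150,0,-130,0,0,0],[-150,0,-130,0,0,0],[-150,0,-130,0,0,0]]'
python3 - <<'E'
from pen import *
from plant import capture,recognise
print(st["ee_pos"],st["force"],st["joint_velocities"].round(3))
s=capture("scene"); cv2.imwrite("pics/p1.png",s["pixels"]); crop(s,220,120,320,240,5,"pics/p3.png")
c=capture("top"); cv2.imwrite("pics/p2.png",c["pixels"])
for k,z in(("timer",.019),("bottle",.1),("tape",.019),("beaker",.09),("tube_1",.01)):
    print(k,[(round(d["conf"],2),at(c,d["location"],z)[:2].round(3)) for d in recognise(k,c)])
E
```

```text
t: 22.58
ee_pos: [0.5626, 0.281, 0.2889]
orientation: [0.477, 0.6, -0.344, 0.542]
force: [0.2, -0.5, -0.2]
width: 0.0226
[0.56260709 0.28103756 0.28890682] [ 0.17321804 -0.49756724 -0.20112831] [-0.004  0.031  0.019 -0.003 -0.003  0.001]
timer [(0.64, array([ 0.463, -0.224])), (0.56, array([0.723, 0.023])), (0.22, array([ 0.505, -0.145]))]
bottle [(0.59, array([ 0.714, -0.109]))]
tape [(0.79, array([0.625, 0.426]))]
beaker [(0.56, array([0.631, 0.191]))]
tube_1 [(0.57, array([ 0.461, -0.228])), (0.47, array([ 0.502, -0.232])), (0.46, array([0.625, 0.195])), (0.44, array([ 0.562, -0.22 ]))]
```

View pics/p3.png

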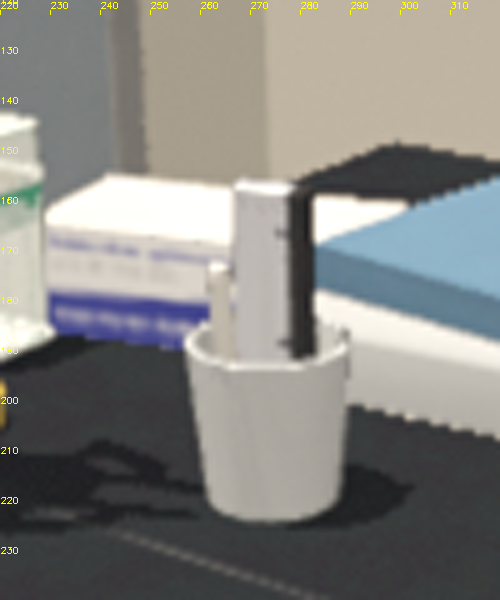

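View pics/p2.png

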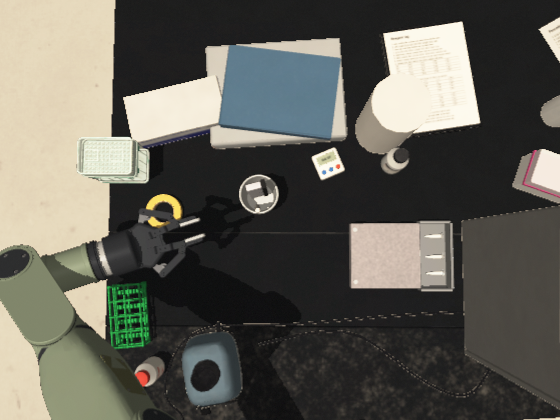

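Scraper and pen stand in the upright beaker, the three tubes are in the gutter, and the timer, bottle and tape are where they were. The arm touches nothing, so I'm handing in.

```bash
python3 -m crank '[[0,0,0,0,0,0],[0,0,0,0,0,0]]'; python3 -c "
from plant import job; print(job.finish_job())"
```

```text
t: 23.18
ee_pos: [0.5631, 0.2803, 0.2891]
orientation: [0.477, 0.599, -0.344, 0.543]
force: [0.1, -0.3, 0.0]
width: 0.022
the job is handed in; nothing more can be done
None
```

The job is done and handed in at about 23 s. I swept the three tubes into the gutter with the scraper, stood the scraper vertically in the beaker, then stood the pen beside it, cap end down.

**Last checks:** In the final pictures the three tubes lie in the gutter and the board top is clear. The scraper is vertical and the pen leans a few degrees against the rim. The beaker is upright with its rim where it was. The timer and bottle have not moved, and the arm stands clear with no force on it.

**What disagreed or showed less clearly:**
- **Sweep force:** the wrist felt about 21 N sideways and 13 N upward at the end of the sweep, probably a tube briefly pinched against the gutter wall. I backed off at once and the tubes lay flat.
- **False detections:** the recogniser reported a "timer" in the gutter and a fourth "tube" in the beaker. The pictures show these were false.
- **Tape and beaker:** the recogniser put the tape about 26 mm and the beaker about 11 mm off, with the tape partly hidden by the gripper and the beaker now holding things. In the picture both look unmoved.

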